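# Clear and uncover the parts tray, cull the misshapen bars, cover it again

## Robot

A 6-joint arm with a two-finger parallel gripper is mounted at the origin on the work surface. World frame = base frame: x ahead of the robot, y to its left, z up, the work surface at z = 0. Lengths are in mm, angles in degrees, forces in N, time in s.
With the tool pointing down it reaches from about 300 to 850 mm from the base axis. Payload 4.2 kg.
Tool frame: the origin (TCP) lies at the very end of the fingers, on their centre line; the grasp point (between the pads) lies 19 mm behind it; z points along the fingers, y is the line along which they close (so a half turn about z gives the same grasp; the last joint's range is limited). The gripper opens to 91 mm and grips with 3 to 60 N. Pads are 32 mm wide; open, the fingers measure 118 mm over their backs; the gripper's body (76 mm by 178 mm) begins 60 mm behind the grasp point.
Start: joints at [66.807, 18.312, 89.639, -0, 72.044, -1.146], TCP at [215.843, 532.968, 213.976] pointing down, gripper open.
Joint ranges: [-177.97, 177.97], [-48.28, 115.42], [12.27, 149.76], [-77.06, 257.06], [2.81, 150.46], [-146.56, 146.56]. Speed limits (degrees/s): [147.25, 147.25, 180, 180, 180, 180].

## Interface

Orientations are given as [roll, pitch, yaw] about the fixed x, y, z axes, in that order (R = Rz(yaw) Ry(pitch) Rx(roll)).
In Python, from workcell import env, grab_frame gives the robot as it stands. The module is installed in compiled form; this text tells all that it offers.
- The arm moves only by the tool move_arm, never from a script. Its argument "plan" is a list of rows, each an object of numbers: "tx", "ty", "tz": the shift along the tool's x, y, z in cm; "wx", "wy", "wz": the turn, a rotation vector about the tool's x, y, z in rad. In form: [{"tx": .., "ty": .., "tz": .., "wx": .., "wy": .., "wz": ..}, ...]. A call has 1 to 12 rows; each row shifts and turns the commanded pose from where the row before left it, along the tool's axes as they then stand; what a row does not reach is not made up. A row lasts 1/12 s, in which the tool goes at most 41.7 mm and 7.16 degrees, less where a joint would pass 70% of its speed; a pose out of reach is approached as far as the arm can. A call is refused whole if a number of a shift passes 4.17 or a number of a turn 0.125, either way. A call with a gripper value outside its range is refused whole. "gripper" is the finger opening in cm, from 0 to 9.12, set as the call begins (left out, the last holds). The fingers move at their own pace and stop on an object; "force" is the grip in N (left out, the last holds). Time passes only in rows, so rows that do not move let the fingers close. It gives the time, the measured TCP pose, the force, the opening and the grip force at its end, in the units of the state.
- env.state(): the state, without advancing time (a new reading comes with each control period).
- grab_frame(name): name is "scene" or "side" or "wrist"; returns a dict with "color" (400x640x3 uint8, red, green, blue), "vfov" (degrees; the focal length in pixels is half the picture's height over the tangent of half this angle, whatever the lens; pixels are square), "cx", "cy" (the principal point, pixels), "k1" (the pictures are not rectified: a ray, as slopes to the right and down, at radius r is drawn at 1 + k1 r^2 times it, then the intrinsics apply), "view" (4x4, takes a point from world to camera coordinates). Camera axes: x right, y up, looking along -z (the intrinsics and any distortion apply to the point x, -y, -z); pixel columns grow to the right and rows downward; lengths in mm; the calibration is good to about 2 mm. A picture is of the moment at which its call begins. There is no depth.
- env.job_done(): hands the job in; it is judged then, once.
The state is a dict: "time_s": time; "qpos": joint angles; "qvel": joint speeds; "effort": joint torques, N m; "ee_pos": TCP position; "ee_rot": TCP orientation; "force": force on the tool from outside, world axes, zero at the start; "torque": the same for the moment, N m; "gripper_width": finger opening in mm; "gripper_force": force on a finger pad.
Only numpy, scipy, OpenCV 4.12 (cv2) and the standard library are available. Lean on these libraries where they do the work, as an engineer would, in place of code of your own. Each camera call takes 0.05 s, during which the arm holds its last target. There are 200 camera calls.

## Task

The parts tray is shut by a loose metal cover with a cooling fan and a power brick standing on it: first move both onto the black rubber mat, then take the cover off and lay it aside flat on the bench, well clear of the tray. Pick every misshapen steel bar (bent, or shorter than the rest) out of the tray into the cardboard scrap box, leave the straight full-length bars in the tray, and finally put the cover squarely back on the tray. Leave the meter alone.

Things in the scene. Friction and masses are not known exactly. Their poses are not given: they have to be found in the camera images.
- tray: blue open parts tray fixed to the bench, 184 (its x) by 176 (its y) outside, 34 high, walls and floor 4 thick; nine places in 3 rows 56 apart along its x and 3 columns 46 apart along its y, some empty, the bars lying roughly along its x. Origin: centre of its underside, z up
- cover: loose aluminium cover lying on the tray's rim, 204 (its x) by 196 (its y), 4 thick, lapping 10 over each side. Dark bar handle on its middle: bar along the cover's y, 70 long, 10 wide, 10 high, its centre 39 above the underside, an 8 thick post under each end. Origin: centre of the underside, z up. 0.35 kg. Starts under fan and brick
- fan: cooling fan on a finned aluminium block, 50 by 50 by 50, starts upright on the cover beside the handle (either side). Origin: centre of its underside, z up. About 0.25 kg
- brick: black power-supply brick, 66 (its x) by 40 (its y) by 34 high, starts on the cover beside the handle (either side). Origin: centre of its underside, z up. About 0.22 kg
- mat: black rubber mat fixed flat on the bench, 150 (its x) by 180 (its y), 3 thick. Origin: centre of its underside
- scrap_box: small open cardboard box fixed on the bench, 120 by 120 outside, 50 high, walls and floor 4 thick. Origin: centre of its underside
- bent1: bent steel bar, 16 wide (its y), 8 thick: a flat part 26 long lying from x = -18 to +8, then a leg bent up at 60 degrees that ends near x = +20, about 24 high. Misshapen: to be culled. Origin on its underside, z up. May be absent
- bent2: bent steel bar, 16 wide (its y), 8 thick: a flat part 26 long lying from x = -18 to +8, then a leg bent up at 60 degrees that ends near x = +20, about 24 high. Misshapen: to be culled. Origin on its underside, z up. May be absent
- bent3: bent steel bar, 16 wide (its y), 8 thick: a flat part 26 long lying from x = -18 to +8, then a leg bent up at 60 degrees that ends near x = +20, about 24 high. Misshapen: to be culled. Origin on its underside, z up. May be absent
- short1: short steel bar, only 24 long (its x; the good ones are 44), 16 wide (its y), 8 thick. Misshapen: to be culled. Origin on its underside, z up. May be absent
- short2: short steel bar, only 24 long (its x; the good ones are 44), 16 wide (its y), 8 thick. Misshapen: to be culled. Origin on its underside, z up. May be absent
- flat1: good straight steel bar, 44 long (its x), 16 wide (its y), 8 thick; stays in the tray. Origin: centre of its underside, z up
- flat2: good straight steel bar, 44 long (its x), 16 wide (its y), 8 thick; stays in the tray. Origin: centre of its underside, z up
- flat3: good straight steel bar, 44 long (its x), 16 wide (its y), 8 thick; stays in the tray. Origin: centre of its underside, z up
- flat4: good straight steel bar, 44 long (its x), 16 wide (its y), 8 thick; stays in the tray. Origin: centre of its underside, z up
- meter: yellow hand-held meter, 130 by 70 by 30, lying on the bench to the left, not part of the job

How it is judged:
By the outcome, as a careful person would: the job done as asked, in the order asked, and still so for the second after the job is handed in, with the robot touching nothing.
Of bent1, bent2, bent3, short1, short2 only 3 to 5 are there at a start; the rules pass over those that are not, and their reading is None.
At some moment in a run one of cover may be knocked a few centimetres aside while the robot is not near it.
Once in a run the grip may slacken for a moment while it holds something.
It also fails if it takes over 210 s, if anything falls off the work surface, if the arm or the gripper's body presses on something with over 40 N, if the wrist force passes 120 N, or if a joint passes its speed limit or range.

## Working session

There is one attempt and no reset: what is moved stays moved. The work goes in short steps, Python scripts to look and compute and a tool call to move; the robot and the scene stay as the last step left them, time stands still between calls to the robot, and variables do not carry over. Pictures are saved under pics/ and viewed, at most 14 in all, crops included, and the job is handed in when it is done.

Besides the shell and the picture viewer there is one more tool, called by a JSON object that holds its "fn" and its "kwargs". move_arm: Moves the arm, as the interface text tells. Its arguments: {"type":"object","properties":{"plan":{"type":"array","items":{"type":"object","properties":{"tx":{"type":"number"},"ty":{"type":"number"},"tz":{"type":"number"},"wx":{"type":"number"},"wy":{"type":"number"},"wz":{"type":"number"}}}},"gripper":{"type":"number"},"force":{"type":"number"}},"required":["plan"]}

```bash
mkdir -p pics; ls; cat > h.py <<'E'
import numpy as np, cv2, json
from workcell import env, grab_frame
def grab(n,save=None):
    f=grab_frame(n)
    if save: cv2.imwrite('pics/'+save+'.png',f['color'][:,:,::-1])
    return f
def K(f):
    F=200/np.tan(np.radians(f['vfov']/2)); return F
def ray(f,u,v):
    F=K(f); d=np.array([(u-f['cx'])/F,(v-f['cy'])/F]); r=np.hypot(*d); s=r
    for _ in range(30): s=r/(1+f['k1']*s*s)
    d=d*(s/r if r>0 else 1)
    V=np.array(f['view']); R=V[:3,:3]; c=-R.T@V[:3,3]
    w=R.T@np.array([d[0],-d[1],-1]); return c,w/np.linalg.norm(w)
def onz(f,u,v,z):
    c,w=ray(f,u,v); return c+w*(z-c[2])/w[2]
def proj(f,p):
    V=np.array(f['view']); q=V[:3,:3]@np.array(p,float)+V[:3,3]
    d=np.array([q[0],-q[1]])/-q[2]; d=d*(1+f['k1']*(d@d)); return np.array([f['cx'],f['cy']])+K(f)*d
def tri(a,b):
    A=np.zeros((3,3));B=np.zeros(3)
    for c,w in (a,b):
        P=np.eye(3)-np.outer(w,w);A+=P;B+=P@c
    return np.linalg.solve(A,B)
E
python3 - <<'E'
from h import *
for n in('scene','side','wrist'):
    f=grab(n,n+'0'); V=np.array(f['view']); print(n,f['vfov'],f['cx'],f['cy'],f['k1'],(-V[:3,:3].T@V[:3,3]).round(1),V[:3,:3].round(3).tolist())
a=cv2.imread('pics/scene0.png');b=cv2.imread('pics/side0.png')
print(env.state())
E
```

```text
pics
scene 57.18832600430223 316.90732265600457 200.1491618931733 -0.009155576759156053 [822.7 595.4 451.4] [[-0.897, 0.441, -0.02], [-0.247, -0.463, 0.851], [0.366, 0.769, 0.524]]
side 46.047629002149506 307.91922703808456 199.81565215269907 -0.06919197870084193 [ 302.6 -798.2  911.7] [[0.956, -0.292, -0.01], [0.219, 0.692, 0.688], [-0.194, -0.66, 0.726]]
wrist 68.35597834118431 321.1080345350913 201.49211138642386 -0.011050808599082822 [147.8 561.1 385.2] [[0.375, 0.927, -0.001], [-0.894, 0.362, -0.263], [-0.244, 0.099, 0.965]]
{'time_s': 0.15, 'qpos': array([ 6.68061068e+01,  1.83415722e+01,  8.96879345e+01, -1.37844673e-03,
        7.20424940e+01, -1.14773360e+00]), 'qvel': array([ 0.05239203, -0.18717812, -0.1599602 ,  0.07457721, -0.02417789,
       -0.01616033]), 'effort': array([ 5.21736147e-04, -4.12768757e+01, -2.32156742e+01,  7.26489653e-02,
        4.34025878e-02, -1.18635417e-04]), 'ee_pos': array([215.71213066, 532.62217196, 213.34636907]), 'ee_rot': array([-1.79927988e+02, -1.31703164e-04,  1.57954266e+02]), 'force': array([ 0.3547248 , -0.34413542, -0.1837371 ]), 'torque': array([-0.01301872,  0.00839675, -0.00094559]), 'gripper_force': 0.0, 'gripper_width': 91.28340560967149}
```

View pics/scene0.png

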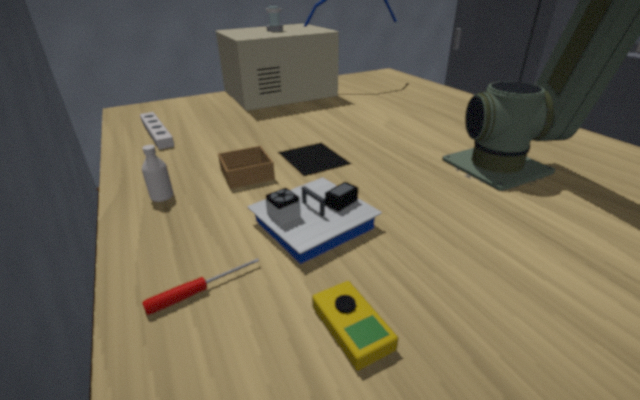

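View pics/side0.png

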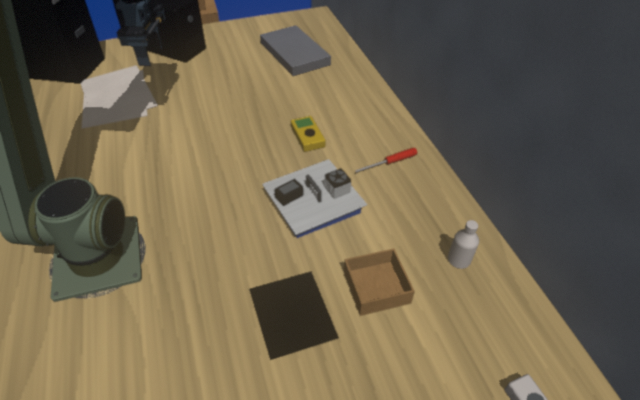

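The scene view shows the cover centred near (315,210) with the fan at (283,205), the brick at (342,195) and the handle at (315,200). The box is at (247,167), the mat at (314,158) and the meter at (355,322). In the side view the cover is near (314,197), the box near (379,281) and the mat near (293,314).

```bash
python3 - <<'E'
from h import *
s=grab('side');c=grab('scene')
def P(l,z,pts,f=s): print(l,[onz(f,u,v,z)[:2].round().tolist() for u,v in pts])
P('cover',38,[(264,186),(329,162),(364,200),(299,233)])
P('mat',3,[(250,288),(312,273),(337,338),(272,356)])
P('box',50,[(345,260),(397,250),(412,298),(361,312)])
P('meter',30,[(292,120),(310,116),(325,145),(307,151)])
P('fan top',88,[(338,178)]);P('brick top',72,[(288,187)])
P('cover sc',38,[(248,213),(323,180),(381,213),(301,250)],c)
P('mat sc',3,[(279,154),(319,143),(350,160),(310,174)],c)
P('meter',30,[(312,295),(350,283),(396,343),(360,360)],c)
P('screwdriver,',5,[(357,172),(417,153)])
P('bottle,',0,[(462,262)])
for n,a,b in (('fan',(338,178),(283,196)),('brick',(288,187),(343,190)),('handle',(313,186),(314,197))):
    print(n,tri(ray(s,*a),ray(c,*b)).round())
E
```

```text
cover [[440.0, 79.0], [633.0, 117.0], [672.0, -48.0], [483.0, -102.0]]
mat [[339.0, -196.0], [486.0, -199.0], [487.0, -371.0], [347.0, -369.0]]
box [[558.0, -218.0], [681.0, -228.0], [659.0, -354.0], [544.0, -353.0]]
meter [[590.0, 343.0], [649.0, 345.0], [649.0, 198.0], [591.0, 189.0]]
fan top [[617.0, 0.0]]
brick top [[492.0, 23.0]]
cover sc [[681.0, -32.0], [482.0, -86.0], [442.0, 94.0], [633.0, 126.0]]
mat sc [[494.0, -348.0], [354.0, -365.0], [332.0, -213.0], [468.0, -189.0]]
meter [[658.0, 224.0], [593.0, 229.0], [596.0, 354.0], [652.0, 354.0]]
screwdriver, [[707.0, 88.0], [905.0, 111.0]]
bottle, [[836.0, -275.0]]
fan [618.   7.  82.]
brick [492.  25.  70.]
handle [554.  15.  65.]
```

View pics/wrist0.png

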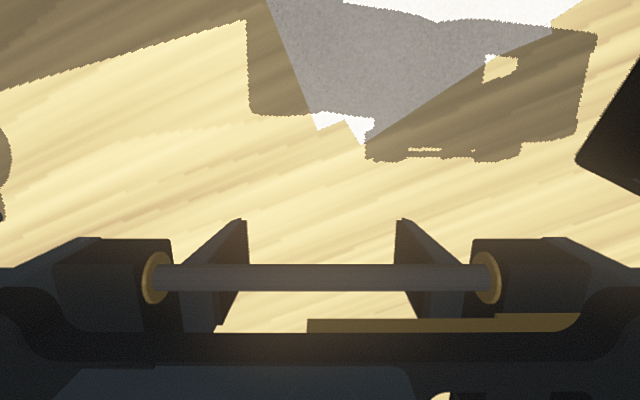

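The wrist view shows only bench, shadows and the fingers, because it still faces the start area. I'll bring it over the tray.

{"fn": "move_arm", "kwargs": {"plan": [{"wz": 0.124, "tz": -0.6}, {"wz": 0.124, "tz": -0.6}, {"wz": 0.124, "tz": -0.6}, {"wz": 0.124, "tz": -0.6}, {"wz": 0.124, "tz": -0.6}, {"wz": 0.124, "tz": -0.6}, {"wz": 0.124, "tz": -0.6}, {"wz": 0.124, "tz": -0.6}, {"tx": -3.9, "ty": 1.3}, {"tx": -3.9, "ty": 1.3}, {"tx": -3.9, "ty": 1.3}, {"tx": -3.9, "ty": 1.3}]}}

```text
schema error: expected keys tx, ty, tz, wx, wy, wz
```

{"fn": "move_arm", "kwargs": {"plan": [{"tx": -3.9, "ty": 1.3}, {"tx": -3.9, "ty": 1.3}, {"tx": -3.9, "ty": 1.3}, {"tx": -3.9, "ty": 1.3}, {"tx": -3.9, "ty": 1.3}, {"tx": -3.9, "ty": 1.3}, {"tx": -3.9, "ty": 1.3}, {"tx": -3.9, "ty": 1.3}, {"tx": -3.9, "ty": 1.3}, {"tx": -3.9, "ty": 1.3}, {"tx": -3.9, "ty": 1.3}, {"tx": -3.9, "ty": 1.3}]}}

```text
schema error: expected keys tx, ty, tz, wx, wy, wz
```

```bash
cat >> h.py <<'E'
def yaw(): return float(env.state()['ee_rot'][2])
def go(x,y,yw=None):
    "rel. tool shift (cm) to reach xy at yaw yw (deg), and turn wz (rad)"
    s=env.state(); y0=s['ee_rot'][2]; yw=y0 if yw is None else yw
    d=np.array([x,y])-s['ee_pos'][:2]; a=np.radians(yw)
    print('now',s['ee_pos'].round(1),'yaw',round(float(y0),2),'wz',round(np.radians(y0-yw),3),'tx',round((d@[np.cos(a),np.sin(a)])/10,2),'ty',round((d@[np.sin(a),-np.cos(a)])/10,2))
E
python3 - <<'E'
from h import *
f=grab('wrist','w1'); go(540,-40)
E
```

```text
now [215.8 532.8 213.7] yaw 157.95 wz 0.0 tx -51.56 ty -40.93
```

View pics/w1.png

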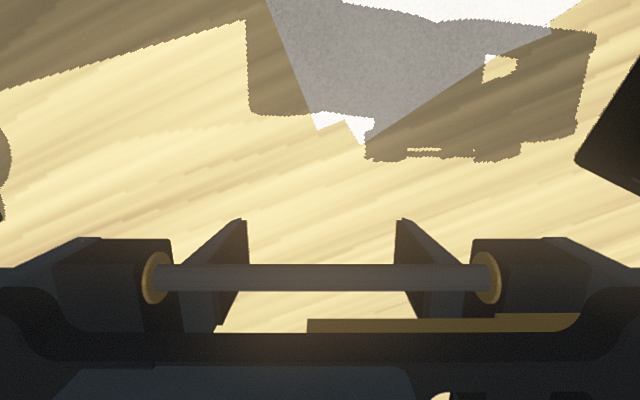

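The picture is unchanged: the moves were refused because every row needs all six keys.

{"fn": "move_arm", "kwargs": {"plan": [{"tx": 0, "ty": 0, "tz": -0.6, "wx": 0, "wy": 0, "wz": 0.124}, {"tx": 0, "ty": 0, "tz": -0.6, "wx": 0, "wy": 0, "wz": 0.124}, {"tx": 0, "ty": 0, "tz": -0.6, "wx": 0, "wy": 0, "wz": 0.124}, {"tx": 0, "ty": 0, "tz": -0.6, "wx": 0, "wy": 0, "wz": 0.124}, {"tx": 0, "ty": 0, "tz": -0.6, "wx": 0, "wy": 0, "wz": 0.124}, {"tx": 0, "ty": 0, "tz": -0.6, "wx": 0, "wy": 0, "wz": 0.124}, {"tx": 0, "ty": 0, "tz": -0.6, "wx": 0, "wy": 0, "wz": 0.124}, {"tx": 0, "ty": 0, "tz": -0.6, "wx": 0, "wy": 0, "wz": 0.124}, {"tx": -3.9, "ty": 1.3, "tz": 0, "wx": 0, "wy": 0, "wz": 0}, {"tx": -3.9, "ty": 1.3, "tz": 0, "wx": 0, "wy": 0, "wz": 0}, {"tx": -3.9, "ty": 1.3, "tz": 0, "wx": 0, "wy": 0, "wz": 0}, {"tx": -3.9, "ty": 1.3, "tz": 0, "wx": 0, "wy": 0, "wz": 0}]}}

```text
time_s: 1.3
ee_pos: [297.3, 388.4, 261.9]
ee_rot: [180.0, 0.0, 101.2]
force: [1.5, -0.3, -0.1]
gripper_width: 91.1
gripper_force: 0.0
```

{"fn": "move_arm", "kwargs": {"plan": [{"tx": -3.9, "ty": 1.3, "tz": 0, "wx": 0, "wy": 0, "wz": 0}, {"tx": -3.9, "ty": 1.3, "tz": 0, "wx": 0, "wy": 0, "wz": 0}, {"tx": -3.9, "ty": 1.3, "tz": 0, "wx": 0, "wy": 0, "wz": 0}, {"tx": -3.9, "ty": 1.3, "tz": 0, "wx": 0, "wy": 0, "wz": 0}, {"tx": -3.9, "ty": 1.3, "tz": 0, "wx": 0, "wy": 0, "wz": 0}, {"tx": -3.9, "ty": 1.3, "tz": 0, "wx": 0, "wy": 0, "wz": 0}, {"tx": -3.9, "ty": 1.3, "tz": 0, "wx": 0, "wy": 0, "wz": 0}, {"tx": -3.9, "ty": 1.3, "tz": 0, "wx": 0, "wy": 0, "wz": 0}, {"tx": -3.9, "ty": 1.3, "tz": 0, "wx": 0, "wy": 0, "wz": 0}, {"tx": -3.9, "ty": 1.3, "tz": 0, "wx": 0, "wy": 0, "wz": 0}, {"tx": -3.9, "ty": 1.3, "tz": 0, "wx": 0, "wy": 0, "wz": 0}, {"tx": -3.9, "ty": 1.3, "tz": 0, "wx": 0, "wy": 0, "wz": 0}]}}

```text
time_s: 2.3
ee_pos: [540.8, -41.3, 262.0]
ee_rot: [180.0, -0.0, 101.1]
force: [1.3, 1.0, -0.1]
gripper_width: 90.9
gripper_force: 0.0
```

```bash
python3 - <<'E'
from h import *
f=grab('wrist','w2'); go(540,-40)
E
```

```text
now [544.7 -47.8 261.4] yaw 100.87 wz 0.0 tx 0.85 ty -0.31
```

View pics/w2.png

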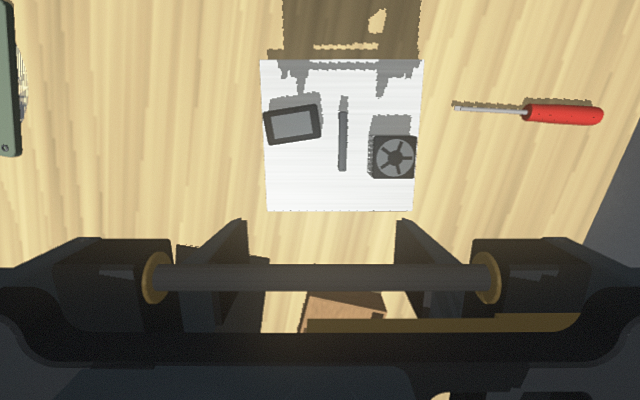

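The wrist view now shows the white cover from (260,60) to (422,210). The brick is at (292,125), turned about 8°. The handle runs x=343, rows 97–170, and the fan is at (395,157).

```bash
cat >> h.py <<'E'
def blobs(f,roi,lo,hi,amin=40,hsv=False):
    x0,y0,x1,y1=roi; im=f['color'][y0:y1,x0:x1]
    im=cv2.cvtColor(im,cv2.COLOR_RGB2HSV) if hsv else im
    m=cv2.inRange(im,np.array(lo),np.array(hi)); out=[]
    for c in cv2.findContours(m,cv2.RETR_EXTERNAL,cv2.CHAIN_APPROX_NONE)[0]:
        if cv2.contourArea(c)>=amin: out.append(c.reshape(-1,2)+[x0,y0])
    return sorted(out,key=lambda c:-cv2.contourArea(c.astype(np.int32)))
def rect(f,c,z):
    p=np.array([onz(f,u,v,z)[:2] for u,v in c],np.float32); (x,y),(w,h),a=cv2.minAreaRect(p)
    return round(x,1),round(y,1),round(w,1),round(h,1),round(a,1)
E
python3 - <<'E'
from h import *
f=grab('wrist'); s=grab('side'); c=grab('scene')
H=[]
for F,rois in ((f,((258,90,330,150),(335,85,352,180),(365,110,425,185))),(s,((270,175,306,208),(303,172,324,202),(322,163,356,198))),(c,((322,178,362,214),(298,182,328,220),(262,184,304,228)))):
  for r,z in zip(rois,(72,82,88)):
    b=blobs(F,r,(0,0,0),(70,70,70),20)
    for k in b[:2]: print(r,len(k),cv2.contourArea(k.astype(np.int32)),(k.min(0)+k.max(0))/2,rect(F,k,z))
b=blobs(f,(200,40,440,230),(215,215,215),(255,255,255),500); print('cover',rect(f,b[0],38))
E
```

```text
(258, 90, 330, 150) 169 220.5 [288. 108.] (491.8, 35.2, 66.5, 24.1, 4.6)
(270, 175, 306, 208) 78 244.0 [288. 192.] (489.5, 6.4, 72.3, 54.8, 19.7)
(322, 163, 356, 198) 57 62.5 [337.5 180. ] (608.8, -8.9, 38.3, 61.1, 56.2)
(322, 178, 362, 214) 107 494.5 [339.5 199.5] (516.5, 54.8, 109.4, 66.4, 54.9)
(298, 182, 328, 220) 106 120.0 [315. 202.] (571.0, 54.6, 94.4, 48.5, 62.5)
(262, 184, 304, 228) 108 224.0 [282.5 198.5] (625.3, 24.0, 52.4, 58.5, 12.5)
cover (556.9, 12.4, 204.7, 192.7, 11.4)
```

```bash
python3 - <<'E'
import cv2,numpy as np
a=cv2.imread('pics/w2.png')[85:190,255:425]; b=cv2.imread('pics/side0.png')[160:215,262:365]
a=cv2.resize(a,None,fx=4.4,fy=4.4,interpolation=2)[:, :748]; b=cv2.resize(b,None,fx=2.4,fy=2.4,interpolation=2)
o=np.zeros((600,800,3),np.uint8); o[:a.shape[0],:a.shape[1]]=a; o[465:465+b.shape[0],:b.shape[1]]=b
c=cv2.imread('pics/scene0.png')[178:232,260:366]; c=cv2.resize(c,None,fx=2.4,fy=2.4,interpolation=2);o[465:465+c.shape[0],300:300+c.shape[1]]=c
cv2.imwrite('pics/z1.png',o)
E
```

```text
(no output)
```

View pics/z1.png

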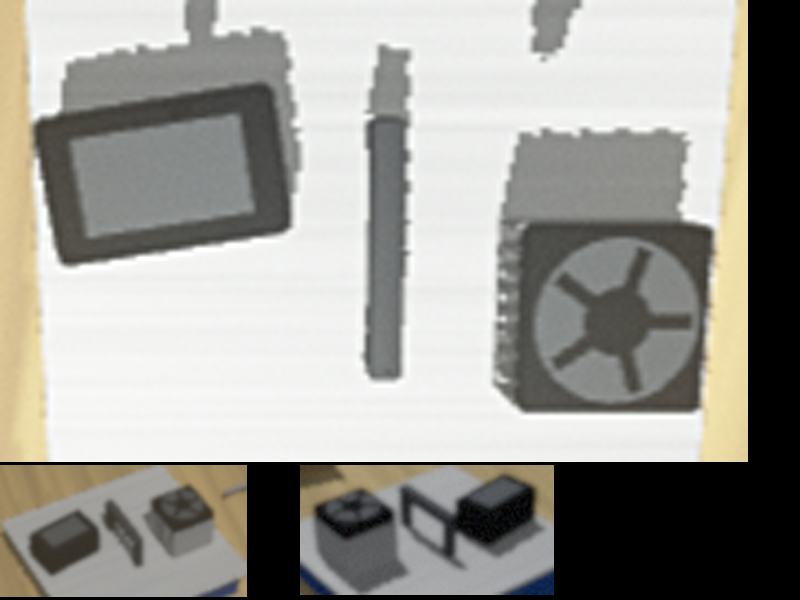

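The crop shows the brick label centred at px (291.8,125.2), the fan hub at (394.8,158.2) and the handle bar at x≈342. The same points can be picked out in the side and scene crops, so I'll triangulate heights.

```bash
cat >> h.py <<'E'
def tri3(R):
    A=np.zeros((3,3));B=np.zeros(3)
    for c,w in R:
        P=np.eye(3)-np.outer(w,w);A+=P;B+=P@c
    p=np.linalg.solve(A,B); return p.round(1),[round(float(np.linalg.norm((np.eye(3)-np.outer(w,w))@(p-c))),1) for c,w in R]
E
python3 - <<'E'
from h import *
f=grab('wrist');s=grab('side');c=grab('scene')
print('fan',tri3([ray(f,394.8,158.2),ray(s,338.3,177.5),ray(c,280.8,195.5)]),onz(f,394.8,158.2,88).round(1))
print('brick',tri3([ray(f,291.8,125.2),ray(s,289.9,187.1),ray(c,344.2,188.4)]),onz(f,291.8,125.2,72).round(1))
q=lambda P,z:[onz(f,255+u/4.4,85+v/4.4,z)[:2] for u,v in P]
B=q([(36,120),(272,84),(292,228),(60,264)],72);F=q([(525,226),(712,228),(698,410),(520,410)],88);Hn=q([(368,118),(406,118),(400,377),(366,377)],82)
for n,X in(('b',B),('f',F),('h',Hn)): print(n,cv2.minAreaRect(np.array(X,np.float32)))
go(*onz(f,394.8,158.2,88)[:2],11)
E
```

```text
fan (array([620.6,   7.8,  83.1]), [1.1, 0.9, 1.0]) [619.3   9.2  88. ]
brick (array([492.6,  23.2,  72.3]), [0.9, 3.9, 4.8]) [493.4  22.7  72. ]
b ((493.89752197265625, 23.146448135375977), (64.59385681152344, 38.251304626464844), 19.20522117614746)
f ((618.5968627929688, 9.753101348876953), (49.10478210449219, 48.67790222167969), 11.012303352355957)
h ((555.7313232421875, 15.453279495239258), (9.873635292053223, 67.82745361328125), 11.008328437805176)
now [539.6 -38.  262. ] yaw 101.2 wz 1.574 tx 8.72 ty -3.12
```

{"fn": "move_arm", "kwargs": {"plan": [{"tx": 0, "ty": 0, "tz": 0, "wx": 0, "wy": 0, "wz": 0.121}, {"tx": 0, "ty": 0, "tz": 0, "wx": 0, "wy": 0, "wz": 0.121}, {"tx": 0, "ty": 0, "tz": 0, "wx": 0, "wy": 0, "wz": 0.121}, {"tx": 0, "ty": 0, "tz": 0, "wx": 0, "wy": 0, "wz": 0.121}, {"tx": 0, "ty": 0, "tz": 0, "wx": 0, "wy": 0, "wz": 0.121}, {"tx": 0, "ty": 0, "tz": 0, "wx": 0, "wy": 0, "wz": 0.121}, {"tx": 0, "ty": 0, "tz": 0, "wx": 0, "wy": 0, "wz": 0.121}, {"tx": 0, "ty": 0, "tz": 0, "wx": 0, "wy": 0, "wz": 0.121}, {"tx": 0, "ty": 0, "tz": 0, "wx": 0, "wy": 0, "wz": 0.121}, {"tx": 0, "ty": 0, "tz": 0, "wx": 0, "wy": 0, "wz": 0.121}, {"tx": 0, "ty": 0, "tz": 0, "wx": 0, "wy": 0, "wz": 0.121}, {"tx": 0, "ty": 0, "tz": 0, "wx": 0, "wy": 0, "wz": 0.121}]}}

```text
time_s: 3.65
ee_pos: [539.6, -37.6, 262.3]
ee_rot: [-180.0, -0.0, 17.7]
force: [-1.0, -0.7, 0.3]
gripper_width: 90.9
gripper_force: 0.0
```

{"fn": "move_arm", "kwargs": {"plan": [{"tx": 0, "ty": 0, "tz": 0, "wx": 0, "wy": 0, "wz": 0.121}, {"tx": 2.9, "ty": -0.9, "tz": 3.0, "wx": 0, "wy": 0, "wz": 0}, {"tx": 2.9, "ty": -0.9, "tz": 3.0, "wx": 0, "wy": 0, "wz": 0}, {"tx": 2.9, "ty": -0.9, "tz": 3.0, "wx": 0, "wy": 0, "wz": 0}, {"tx": 0, "ty": 0, "tz": 0, "wx": 0, "wy": 0, "wz": 0}, {"tx": 0, "ty": 0, "tz": 0, "wx": 0, "wy": 0, "wz": 0}, {"tx": 0, "ty": 0, "tz": 0, "wx": 0, "wy": 0, "wz": 0}]}}

```text
time_s: 4.23
ee_pos: [618.1, 3.8, 174.8]
ee_rot: [180.0, -0.0, 11.1]
force: [-1.4, -0.7, 0.6]
gripper_width: 91.3
gripper_force: 0.0
```

```bash
python3 - <<'E'
from h import *
f=grab('wrist','w3'); go(619,9,11)
E
```

```text
now [618.4   3.4 175.7] yaw 11.06 wz 0.001 tx 0.17 ty -0.54
```

View pics/w3.png

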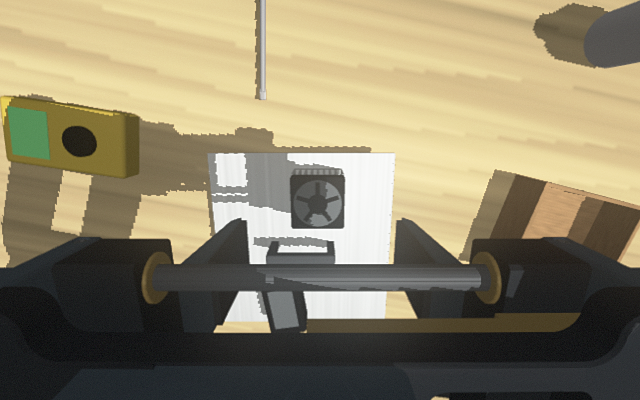

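The view over the fan shows its hub at (318,204) and its top spanning (291–345, 176–228). The handle lies behind the gripper crossbar.

```bash
python3 - <<'E'
from h import *
f=grab('wrist')
for z in (82,85,88): print(onz(f,318,204,z).round(1))
X=np.array([onz(f,u,v,88)[:2] for u,v in [(291,176),(345,176),(345,228),(291,228)]],np.float32);print(cv2.minAreaRect(X))
p=onz(f,318,204,88);go(p[0],p[1],11)
E
```

```text
[618.2   6.7  82. ]
[619.    6.9  85. ]
[619.8   7.   88. ]
((621.09521484375, 7.320409774780273), (49.305816650390625, 50.58572769165039), 11.057413101196289)
now [618.5   3.  176.2] yaw 11.02 wz 0.0 tx 0.21 ty -0.36
```

{"fn": "move_arm", "kwargs": {"plan": [{"tx": 0.1, "ty": -0.2, "tz": 3.1, "wx": 0, "wy": 0, "wz": 0}, {"tx": 0.1, "ty": -0.2, "tz": 3.1, "wx": 0, "wy": 0, "wz": 0}, {"tx": 0, "ty": 0, "tz": 3.1, "wx": 0, "wy": 0, "wz": 0}, {"tx": 0, "ty": 0, "tz": 3.1, "wx": 0, "wy": 0, "wz": 0}, {"tx": 0, "ty": 0, "tz": 0, "wx": 0, "wy": 0, "wz": 0}, {"tx": 0, "ty": 0, "tz": 0, "wx": 0, "wy": 0, "wz": 0}]}}

```text
time_s: 4.83
ee_pos: [619.1, 6.8, 50.8]
ee_rot: [-180.0, 0.0, 11.0]
force: [0.4, 0.6, 0.3]
gripper_width: 91.3
gripper_force: 0.0
```

{"fn": "move_arm", "kwargs": {"plan": [{"tx": 0, "ty": 0, "tz": 0, "wx": 0, "wy": 0, "wz": 0}, {"tx": 0, "ty": 0, "tz": 0, "wx": 0, "wy": 0, "wz": 0}, {"tx": 0, "ty": 0, "tz": 0, "wx": 0, "wy": 0, "wz": 0}, {"tx": 0, "ty": 0, "tz": 0, "wx": 0, "wy": 0, "wz": 0}, {"tx": 0, "ty": 0, "tz": 0, "wx": 0, "wy": 0, "wz": 0}, {"tx": 0, "ty": 0, "tz": 0, "wx": 0, "wy": 0, "wz": 0}, {"tx": 0, "ty": 0, "tz": 0, "wx": 0, "wy": 0, "wz": 0}, {"tx": 0, "ty": 0, "tz": 0, "wx": 0, "wy": 0, "wz": 0}, {"tx": 0, "ty": 0, "tz": 0, "wx": 0, "wy": 0, "wz": 0}], "gripper": 4.4, "force": 25}}

```text
time_s: 5.58
ee_pos: [619.9, 7.3, 50.4]
ee_rot: [-180.0, -0.0, 11.0]
force: [-0.8, -0.2, 3.5]
gripper_width: 49.8
gripper_force: 25.0
```

{"fn": "move_arm", "kwargs": {"plan": [{"tx": 0, "ty": 0, "tz": -1.5, "wx": 0, "wy": 0, "wz": 0}, {"tx": 0, "ty": 0, "tz": -2.5, "wx": 0, "wy": 0, "wz": 0}, {"tx": 0, "ty": 0, "tz": -3, "wx": 0, "wy": 0, "wz": 0}, {"tx": 0, "ty": 0, "tz": -2.5, "wx": 0, "wy": 0, "wz": 0}]}}

```text
time_s: 5.92
ee_pos: [619.4, 7.1, 145.6]
ee_rot: [-180.0, 0.1, 11.0]
force: [0.1, -1.6, -2.2]
gripper_width: 49.8
gripper_force: 25.0
```

{"fn": "move_arm", "kwargs": {"plan": [{"tx": -2.06, "ty": 1.63, "tz": 0, "wx": 0, "wy": 0, "wz": 0}, {"tx": -2.06, "ty": 1.63, "tz": 0, "wx": 0, "wy": 0, "wz": 0}, {"tx": -2.06, "ty": 1.63, "tz": 0, "wx": 0, "wy": 0, "wz": 0}, {"tx": -2.06, "ty": 1.63, "tz": 0, "wx": 0, "wy": 0, "wz": 0}, {"tx": -2.06, "ty": 1.63, "tz": 0, "wx": 0, "wy": 0, "wz": 0}, {"tx": -2.06, "ty": 1.63, "tz": 0, "wx": 0, "wy": 0, "wz": 0}, {"tx": -2.06, "ty": 1.63, "tz": 0, "wx": 0, "wy": 0, "wz": 0}, {"tx": -2.06, "ty": 1.63, "tz": 0, "wx": 0, "wy": 0, "wz": 0}, {"tx": -2.06, "ty": 1.63, "tz": 0, "wx": 0, "wy": 0, "wz": 0}, {"tx": -2.06, "ty": 1.63, "tz": 0, "wx": 0, "wy": 0, "wz": 0}, {"tx": -2.06, "ty": 1.63, "tz": 0, "wx": 0, "wy": 0, "wz": 0}, {"tx": -2.06, "ty": 1.63, "tz": 0, "wx": 0, "wy": 0, "wz": 0}]}}

```text
time_s: 6.92
ee_pos: [413.0, -232.6, 144.5]
ee_rot: [-180.0, 0.1, 11.0]
force: [0.3, -0.3, -1.6]
gripper_width: 49.7
gripper_force: 25.0
```

```bash
python3 - <<'E'
from h import *
f=grab('wrist','w4'); go(415,-232,11)
print(env.state()['gripper_width'],env.state()['force'])
E
```

```text
now [ 410.  -235.3  144.4] yaw 10.94 wz -0.001 tx 0.55 ty -0.23
50.11660815147996 [-2.69898006 -2.75999385 -1.82372215]
```

View pics/w4.png

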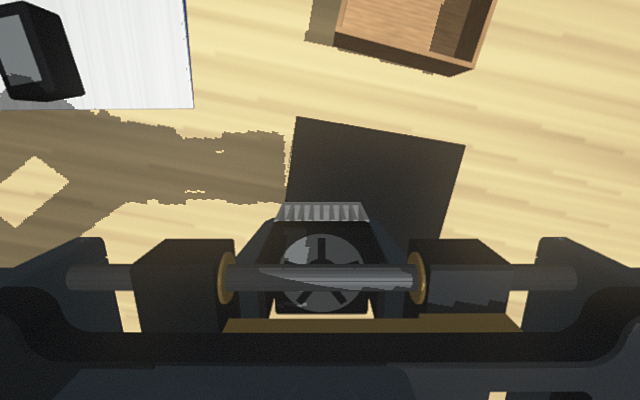

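The fan is held. The mat's far edge runs (295,117)–(466,146), and the box is at the top of the view around (420,35).

```bash
python3 - <<'E'
from h import *
f=grab('wrist'); print([onz(f,u,v,3)[:2].round() for u,v in ((295,117),(466,146))])
print([onz(f,u,v,50)[:2].round() for u,v in ((333,40),(447,76),(494,3))])
go(412,-232,11)
E
```

```text
[array([ 482., -194.]), array([ 488., -375.])]
[array([ 548., -218.]), array([ 540., -318.]), array([ 599., -339.])]
now [ 411.8 -233.7  144.5] yaw 10.79 wz -0.004 tx 0.05 ty -0.16
```

{"fn": "move_arm", "kwargs": {"plan": [{"tx": 0, "ty": 0.4, "tz": 2.5, "wx": 0, "wy": 0, "wz": 0}, {"tx": 0, "ty": 0, "tz": 3, "wx": 0, "wy": 0, "wz": 0}, {"tx": 0, "ty": 0, "tz": 3, "wx": 0, "wy": 0, "wz": 0}, {"tx": 0, "ty": 0, "tz": 2.5, "wx": 0, "wy": 0, "wz": 0}, {"tx": 0, "ty": 0, "tz": 1.2, "wx": 0, "wy": 0, "wz": 0}, {"tx": 0, "ty": 0, "tz": 0.5, "wx": 0, "wy": 0, "wz": 0}, {"tx": 0, "ty": 0, "tz": 0, "wx": 0, "wy": 0, "wz": 0}, {"tx": 0, "ty": 0, "tz": 0, "wx": 0, "wy": 0, "wz": 0}, {"tx": 0, "ty": 0, "tz": 0, "wx": 0, "wy": 0, "wz": 0}]}}

```text
time_s: 7.77
ee_pos: [416.3, -236.3, 19.0]
ee_rot: [179.9, -0.1, 11.0]
force: [0.8, -0.4, -1.8]
gripper_width: 50.0
gripper_force: 25.0
```

{"fn": "move_arm", "kwargs": {"plan": [{"tx": 0, "ty": 0, "tz": 0, "wx": 0, "wy": 0, "wz": 0}, {"tx": 0, "ty": 0, "tz": 0, "wx": 0, "wy": 0, "wz": 0}, {"tx": 0, "ty": 0, "tz": 0, "wx": 0, "wy": 0, "wz": 0}, {"tx": 0, "ty": 0, "tz": 0, "wx": 0, "wy": 0, "wz": 0}, {"tx": 0, "ty": 0, "tz": -3, "wx": 0, "wy": 0, "wz": 0}, {"tx": 0, "ty": 0, "tz": -4, "wx": 0, "wy": 0, "wz": 0}, {"tx": 0, "ty": 0, "tz": -4, "wx": 0, "wy": 0, "wz": 0}, {"tx": 0, "ty": 0, "tz": -4, "wx": 0, "wy": 0, "wz": 0}], "gripper": 7.0}}

```text
time_s: 8.43
ee_pos: [414.7, -235.7, 169.9]
ee_rot: [-180.0, 0.0, 11.0]
force: [1.2, -0.4, -1.2]
gripper_width: 69.9
gripper_force: 0.0
```

```bash
python3 - <<'E'
from h import *
go(495,20,19)
E
```

```text
now [ 414.7 -235.7  169.9] yaw 10.98 wz -0.14 tx 15.91 ty -21.56
```

{"fn": "move_arm", "kwargs": {"plan": [{"tx": 0, "ty": 0, "tz": 0, "wx": 0, "wy": 0, "wz": -0.07}, {"tx": 0, "ty": 0, "tz": 0, "wx": 0, "wy": 0, "wz": -0.07}, {"tx": 1.99, "ty": -2.7, "tz": 0, "wx": 0, "wy": 0, "wz": 0}, {"tx": 1.99, "ty": -2.7, "tz": 0, "wx": 0, "wy": 0, "wz": 0}, {"tx": 1.99, "ty": -2.7, "tz": 0, "wx": 0, "wy": 0, "wz": 0}, {"tx": 1.99, "ty": -2.7, "tz": 0, "wx": 0, "wy": 0, "wz": 0}, {"tx": 1.99, "ty": -2.7, "tz": 0, "wx": 0, "wy": 0, "wz": 0}, {"tx": 1.99, "ty": -2.7, "tz": 0, "wx": 0, "wy": 0, "wz": 0}, {"tx": 1.99, "ty": -2.7, "tz": 0, "wx": 0, "wy": 0, "wz": 0}, {"tx": 1.99, "ty": -2.7, "tz": 0, "wx": 0, "wy": 0, "wz": 0}]}}

```text
time_s: 9.27
ee_pos: [495.5, 21.8, 168.4]
ee_rot: [180.0, -0.0, 19.0]
force: [1.1, -0.5, -0.2]
gripper_width: 70.1
gripper_force: 0.0
```

{"fn": "move_arm", "kwargs": {"plan": [{"tx": 0, "ty": 0, "tz": 0, "wx": 0, "wy": 0, "wz": 0}, {"tx": 0, "ty": 0, "tz": 0, "wx": 0, "wy": 0, "wz": 0}, {"tx": 0, "ty": 0, "tz": 0, "wx": 0, "wy": 0, "wz": 0}]}}

```text
time_s: 9.52
ee_pos: [494.9, 19.8, 168.0]
ee_rot: [180.0, 0.0, 19.0]
force: [0.3, -0.4, -0.1]
gripper_width: 70.3
gripper_force: 0.0
```

```bash
python3 - <<'E'
from h import *
f=grab('wrist','w5'); go(495,20,19)
b=blobs(f,(200,80,440,330),(0,0,0),(75,75,75),100)
b2=blobs(f,(200,80,440,330),(90,90,90),(175,175,175),100)
for k in b+b2: print(k.min(0),k.max(0),cv2.contourArea(k.astype(np.int32)),rect(f,k,72))
E
```

```text
now [494.9  19.4 168.1] yaw 18.98 wz -0.0 tx 0.03 ty -0.06
[200 219] [439 329] 10470.5 (420.9, -3.5, 124.5, 256.7, 19.1)
[298 165] [339 235] 2724.0 (496.2, 23.0, 68.4, 38.2, 20.0)
[233  80] [390 228] 5579.5 (520.1, 50.2, 137.0, 107.3, 85.1)
[306 181] [333 227] 1076.0 (493.5, 21.3, 45.2, 26.1, 19.0)
[326 274] [439 286] 651.5 (438.9, -65.6, 13.7, 115.8, 18.9)
```

View pics/w5.png

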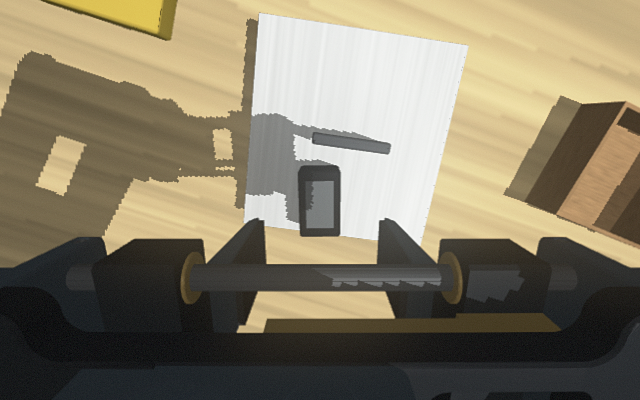

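The brick's label is measured at (493.5, 21.3), yaw 19°, in agreement with the earlier view. The handle is at about (350,143).

{"fn": "move_arm", "kwargs": {"plan": [{"tx": 0, "ty": -0.2, "tz": 3.0, "wx": 0, "wy": 0, "wz": 0}, {"tx": 0, "ty": 0, "tz": 3.1, "wx": 0, "wy": 0, "wz": 0}, {"tx": 0, "ty": 0, "tz": 3.1, "wx": 0, "wy": 0, "wz": 0}, {"tx": 0, "ty": 0, "tz": 3.0, "wx": 0, "wy": 0, "wz": 0}, {"tx": 0, "ty": 0, "tz": 0, "wx": 0, "wy": 0, "wz": 0}, {"tx": 0, "ty": 0, "tz": 0, "wx": 0, "wy": 0, "wz": 0}]}}

```text
time_s: 10.07
ee_pos: [493.6, 20.9, 45.5]
ee_rot: [-179.9, 0.2, 18.9]
force: [0.5, 0.3, 0.7]
gripper_width: 70.2
gripper_force: 0.0
```

{"fn": "move_arm", "kwargs": {"plan": [{"tx": 0, "ty": 0, "tz": 0, "wx": 0, "wy": 0, "wz": 0}, {"tx": 0, "ty": 0, "tz": 0, "wx": 0, "wy": 0, "wz": 0}, {"tx": 0, "ty": 0, "tz": 0, "wx": 0, "wy": 0, "wz": 0}, {"tx": 0, "ty": 0, "tz": 0, "wx": 0, "wy": 0, "wz": 0}, {"tx": 0, "ty": 0, "tz": 0, "wx": 0, "wy": 0, "wz": 0}, {"tx": 0, "ty": 0, "tz": 0, "wx": 0, "wy": 0, "wz": 0}, {"tx": 0, "ty": 0, "tz": 0, "wx": 0, "wy": 0, "wz": 0}], "gripper": 3.4, "force": 25}}

```text
time_s: 10.65
ee_pos: [495.2, 22.0, 47.1]
ee_rot: [180.0, -0.1, 19.0]
force: [-0.3, -1.1, 6.4]
gripper_width: 39.9
gripper_force: 24.9
```

{"fn": "move_arm", "kwargs": {"plan": [{"tx": 0, "ty": 0, "tz": -1.5, "wx": 0, "wy": 0, "wz": 0}, {"tx": 0, "ty": 0, "tz": -2.5, "wx": 0, "wy": 0, "wz": 0}, {"tx": 0, "ty": 0, "tz": -3, "wx": 0, "wy": 0, "wz": 0}, {"tx": 0, "ty": 0, "tz": -3, "wx": 0, "wy": 0, "wz": 0}]}}

```text
time_s: 10.98
ee_pos: [493.6, 22.1, 146.3]
ee_rot: [-179.9, 0.2, 19.0]
force: [0.5, 0.4, -2.2]
gripper_width: 40.0
gripper_force: 24.9
```

```bash
python3 - <<'E'
from h import *
go(412,-328,19); f=grab('side'); 
E
```

```text
now [493.6  22.1 146.3] yaw 19.02 wz 0.0 tx -19.11 ty 30.45
```

{"fn": "move_arm", "kwargs": {"plan": [{"tx": -1.6, "ty": 2.54, "tz": 0, "wx": 0, "wy": 0, "wz": 0}, {"tx": -1.6, "ty": 2.54, "tz": 0, "wx": 0, "wy": 0, "wz": 0}, {"tx": -1.6, "ty": 2.54, "tz": 0, "wx": 0, "wy": 0, "wz": 0}, {"tx": -1.6, "ty": 2.54, "tz": 0, "wx": 0, "wy": 0, "wz": 0}, {"tx": -1.6, "ty": 2.54, "tz": 0, "wx": 0, "wy": 0, "wz": 0}, {"tx": -1.6, "ty": 2.54, "tz": 0, "wx": 0, "wy": 0, "wz": 0}, {"tx": -1.6, "ty": 2.54, "tz": 0, "wx": 0, "wy": 0, "wz": 0}, {"tx": -1.6, "ty": 2.54, "tz": 0, "wx": 0, "wy": 0, "wz": 0}, {"tx": -1.6, "ty": 2.54, "tz": 0, "wx": 0, "wy": 0, "wz": 0}, {"tx": -1.6, "ty": 2.54, "tz": 0, "wx": 0, "wy": 0, "wz": 0}, {"tx": -1.6, "ty": 2.54, "tz": 0, "wx": 0, "wy": 0, "wz": 0}, {"tx": -1.6, "ty": 2.54, "tz": 0, "wx": 0, "wy": 0, "wz": 0}]}}

```text
time_s: 12.03
ee_pos: [411.5, -329.7, 145.4]
ee_rot: [-179.9, 0.0, 19.0]
force: [0.3, -0.6, -2.1]
gripper_width: 40.2
gripper_force: 24.9
```

{"fn": "move_arm", "kwargs": {"plan": [{"tx": 0, "ty": 0, "tz": 0, "wx": 0, "wy": 0, "wz": 0}, {"tx": 0, "ty": 0, "tz": 0, "wx": 0, "wy": 0, "wz": 0}, {"tx": 0, "ty": 0, "tz": 0, "wx": 0, "wy": 0, "wz": 0}, {"tx": 0, "ty": 0, "tz": 2, "wx": 0, "wy": 0, "wz": 0}, {"tx": 0, "ty": 0, "tz": 2.5, "wx": 0, "wy": 0, "wz": 0}]}}

```text
time_s: 12.45
ee_pos: [414.0, -328.5, 102.3]
ee_rot: [179.8, -0.2, 19.1]
force: [0.8, -0.0, -3.2]
gripper_width: 40.0
gripper_force: 24.9
```

```bash
python3 - <<'E'
from h import *
go(412,-328,19); print(env.state()['gripper_width'])
s=grab('side','s5')
E
```

```text
now [ 414.  -328.5  102.3] yaw 19.09 wz 0.002 tx -0.18 ty -0.11
39.9802295414198
```

{"fn": "move_arm", "kwargs": {"plan": [{"tx": 0, "ty": 0, "tz": 3, "wx": 0, "wy": 0, "wz": 0}, {"tx": 0, "ty": 0, "tz": 3, "wx": 0, "wy": 0, "wz": 0}, {"tx": 0, "ty": 0, "tz": 1.7, "wx": 0, "wy": 0, "wz": 0}, {"tx": 0, "ty": 0, "tz": 0.8, "wx": 0, "wy": 0, "wz": 0}, {"tx": 0, "ty": 0, "tz": 0.4, "wx": 0, "wy": 0, "wz": 0}, {"tx": 0, "ty": 0, "tz": 0, "wx": 0, "wy": 0, "wz": 0}, {"tx": 0, "ty": 0, "tz": 0, "wx": 0, "wy": 0, "wz": 0}]}}

```text
time_s: 13.08
ee_pos: [413.5, -328.8, 13.2]
ee_rot: [179.9, -0.1, 19.1]
force: [0.5, -0.7, -2.4]
gripper_width: 39.9
gripper_force: 25.0
```

{"fn": "move_arm", "kwargs": {"plan": [{"tx": 0, "ty": 0, "tz": 0, "wx": 0, "wy": 0, "wz": 0}, {"tx": 0, "ty": 0, "tz": 0, "wx": 0, "wy": 0, "wz": 0}, {"tx": 0, "ty": 0, "tz": 0, "wx": 0, "wy": 0, "wz": 0}, {"tx": 0, "ty": 0, "tz": 0, "wx": 0, "wy": 0, "wz": 0}, {"tx": 0, "ty": 0, "tz": -3, "wx": 0, "wy": 0, "wz": 0}, {"tx": 0, "ty": 0, "tz": -4, "wx": 0, "wy": 0, "wz": 0}, {"tx": 0, "ty": 0, "tz": -4, "wx": 0, "wy": 0, "wz": 0}, {"tx": 0, "ty": 0, "tz": -4, "wx": 0, "wy": 0, "wz": 0}], "gripper": 6.0}}

```text
time_s: 13.75
ee_pos: [412.1, -328.4, 163.9]
ee_rot: [-180.0, 0.0, 19.0]
force: [0.4, -0.9, -0.0]
gripper_width: 60.1
gripper_force: 0.0
```

```bash
python3 - <<'E'
from h import *
s=grab('side','s6'); go(557,13,101)
E
```

```text
now [ 416.  -331.7  172.3] yaw 19.0 wz -1.431 tx 31.14 ty 20.42
```

View pics/s6.png

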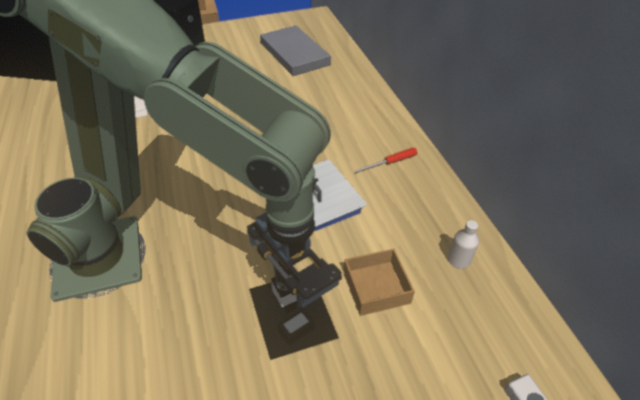

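The side view shows the fan and the brick both on the mat, the brick at (295,324). The cover is partly visible behind the arm. The box at (379,281) is untouched.

{"fn": "move_arm", "kwargs": {"plan": [{"tx": 0, "ty": 0, "tz": 0, "wx": 0, "wy": 0, "wz": -0.119}, {"tx": 0, "ty": 0, "tz": 0, "wx": 0, "wy": 0, "wz": -0.119}, {"tx": 0, "ty": 0, "tz": 0, "wx": 0, "wy": 0, "wz": -0.119}, {"tx": 0, "ty": 0, "tz": 0, "wx": 0, "wy": 0, "wz": -0.119}, {"tx": 0, "ty": 0, "tz": 0, "wx": 0, "wy": 0, "wz": -0.119}, {"tx": 0, "ty": 0, "tz": 0, "wx": 0, "wy": 0, "wz": -0.119}, {"tx": 0, "ty": 0, "tz": 0, "wx": 0, "wy": 0, "wz": -0.119}, {"tx": 0, "ty": 0, "tz": 0, "wx": 0, "wy": 0, "wz": -0.119}, {"tx": 0, "ty": 0, "tz": 0, "wx": 0, "wy": 0, "wz": -0.119}, {"tx": 0, "ty": 0, "tz": 0, "wx": 0, "wy": 0, "wz": -0.119}, {"tx": 0, "ty": 0, "tz": 0, "wx": 0, "wy": 0, "wz": -0.119}, {"tx": 0, "ty": 0, "tz": 0, "wx": 0, "wy": 0, "wz": -0.119}]}}

```text
time_s: 14.8
ee_pos: [412.4, -328.7, 161.9]
ee_rot: [180.0, -0.0, 101.2]
force: [-0.9, 0.4, -0.4]
gripper_width: 60.4
gripper_force: 0.0
```

{"fn": "move_arm", "kwargs": {"plan": [{"tx": 3.1, "ty": 2.04, "tz": 0, "wx": 0, "wy": 0, "wz": 0}, {"tx": 3.1, "ty": 2.04, "tz": 0, "wx": 0, "wy": 0, "wz": 0}, {"tx": 3.1, "ty": 2.04, "tz": 0, "wx": 0, "wy": 0, "wz": 0}, {"tx": 3.1, "ty": 2.04, "tz": 0, "wx": 0, "wy": 0, "wz": 0}, {"tx": 3.1, "ty": 2.04, "tz": 0, "wx": 0, "wy": 0, "wz": 0}, {"tx": 3.1, "ty": 2.04, "tz": 0, "wx": 0, "wy": 0, "wz": 0}, {"tx": 3.1, "ty": 2.04, "tz": 0, "wx": 0, "wy": 0, "wz": 0}, {"tx": 3.1, "ty": 2.04, "tz": 0, "wx": 0, "wy": 0, "wz": 0}, {"tx": 3.1, "ty": 2.04, "tz": 0, "wx": 0, "wy": 0, "wz": 0}, {"tx": 3.1, "ty": 2.04, "tz": 0, "wx": 0, "wy": 0, "wz": 0}]}}

```text
time_s: 15.63
ee_pos: [555.0, 15.9, 162.1]
ee_rot: [180.0, 0.0, 100.8]
force: [1.7, -0.5, 0.4]
gripper_width: 60.0
gripper_force: 0.0
```

{"fn": "move_arm", "kwargs": {"plan": [{"tx": 0, "ty": 0, "tz": 0, "wx": 0, "wy": 0, "wz": 0}, {"tx": 0, "ty": 0, "tz": 0, "wx": 0, "wy": 0, "wz": 0}, {"tx": 0, "ty": 0, "tz": 0, "wx": 0, "wy": 0, "wz": 0}]}}

```text
time_s: 15.88
ee_pos: [554.1, 13.9, 161.8]
ee_rot: [-180.0, 0.0, 100.9]
force: [0.2, -0.8, -0.3]
gripper_width: 59.9
gripper_force: 0.0
```

```bash
python3 - <<'E'
from h import *
f=grab('wrist','w6'); go(557,13,101)
b=blobs(f,(255,80,385,262),(0,0,0),(110,110,110),80)
for k in b: print(k.min(0),k.max(0),cv2.contourArea(k.astype(np.int32)),rect(f,k,82))
E
```

```text
now [554.   13.3 161.9] yaw 100.8 wz -0.004 tx -0.09 ty 0.28
[255 218] [273 261] 677.5 (509.1, -26.1, 16.9, 42.9, 8.4)
[369 218] [384 261] 554.5 (611.9, -6.3, 14.1, 42.5, 10.9)
```

View pics/w6.png

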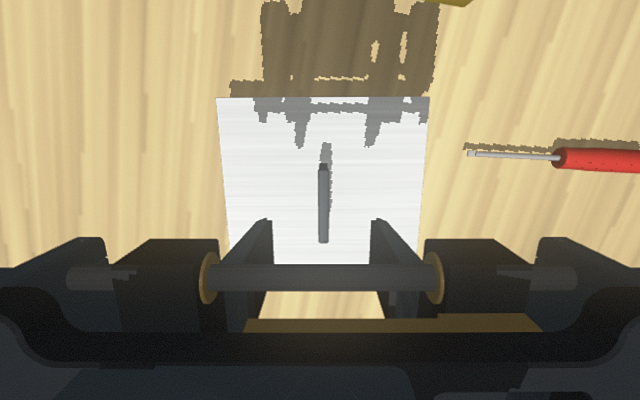

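The handle bar is clear, running (323,170) to (323,243), with the cover edges still where they were. The pictures left are few, so I'll measure numerically from here.

```bash
python3 - <<'E'
from h import *
f=grab('wrist')
a,b=onz(f,323.5,170,82),onz(f,323.5,243,82); m=(a+b)/2; print(a.round(1),b.round(1),np.hypot(*(a-b)[:2]),m.round(1), np.degrees(np.arctan2(*(a-b)[1::-1])))
g=cv2.cvtColor(f['color'],cv2.COLOR_RGB2GRAY); print(g[205,310:340], g[150:180,323],g[230:250,323])
c=[onz(f,u,v,38)[:2].round(1).tolist() for u,v in ((217,98),(429,98))]; print(c)
go(m[0],m[1],101); s=grab('side'); print('paper',onz(s,83,80,0).round(),onz(s,157,110,0).round())
E
```

```text
[550.6  47.3  82. ] [563.4 -19.2  82. ] 67.76519937819121 [557.   14.1  82. ] 100.91634004696404
[237 237 237 238 238 238 242 227 142 112 123 125 128 122 123 122 122 113
 104 118 144 205 243 238 237 237 237 238 238 239] [138 139 139 140 142 137 141 142 144 143 149 148 128  84  85  84  87  87
  87  97 109 119 118 118 119 116 120 118 117 120] [123 125 122 124 124 128 126 125 125 125 124 119 156 247 244 242 240 239
 240 238]
[[439.5, 89.4], [637.9, 127.2]]
now [554.  13. 162.] yaw 100.75 wz -0.004 tx 0.05 ty 0.31
paper [-62. 855.   0.] [188. 574.   0.]
```

{"fn": "move_arm", "kwargs": {"plan": [{"tx": 0.05, "ty": 0.3, "tz": 2.6, "wx": 0, "wy": 0, "wz": 0}, {"tx": 0, "ty": 0, "tz": 2.6, "wx": 0, "wy": 0, "wz": 0}, {"tx": 0, "ty": 0, "tz": 2.6, "wx": 0, "wy": 0, "wz": 0}, {"tx": 0, "ty": 0, "tz": 2.6, "wx": 0, "wy": 0, "wz": 0}, {"tx": 0, "ty": 0, "tz": 0, "wx": 0, "wy": 0, "wz": 0}, {"tx": 0, "ty": 0, "tz": 0, "wx": 0, "wy": 0, "wz": 0}]}}

```text
time_s: 16.53
ee_pos: [556.5, 14.2, 57.5]
ee_rot: [-179.8, -0.0, 100.7]
force: [0.1, 0.6, 0.9]
gripper_width: 59.8
gripper_force: 0.0
```

{"fn": "move_arm", "kwargs": {"plan": [{"tx": 0, "ty": 0, "tz": 0, "wx": 0, "wy": 0, "wz": 0}, {"tx": 0, "ty": 0, "tz": 0, "wx": 0, "wy": 0, "wz": 0}, {"tx": 0, "ty": 0, "tz": 0, "wx": 0, "wy": 0, "wz": 0}, {"tx": 0, "ty": 0, "tz": 0, "wx": 0, "wy": 0, "wz": 0}, {"tx": 0, "ty": 0, "tz": 0, "wx": 0, "wy": 0, "wz": 0}, {"tx": 0, "ty": 0, "tz": 0, "wx": 0, "wy": 0, "wz": 0}, {"tx": 0, "ty": 0, "tz": 0, "wx": 0, "wy": 0, "wz": 0}, {"tx": 0, "ty": 0, "tz": 0, "wx": 0, "wy": 0, "wz": 0}, {"tx": 0, "ty": 0, "tz": 0, "wx": 0, "wy": 0, "wz": 0}], "gripper": 0.4, "force": 45}}

```text
time_s: 17.28
ee_pos: [556.6, 15.2, 58.1]
ee_rot: [-179.9, -0.0, 100.9]
force: [-2.1, 0.2, 3.0]
gripper_width: 9.4
gripper_force: 45.0
```

{"fn": "move_arm", "kwargs": {"plan": [{"tx": 0, "ty": 0, "tz": -0.8, "wx": 0, "wy": 0, "wz": 0}, {"tx": 0, "ty": 0, "tz": -1.5, "wx": 0, "wy": 0, "wz": 0}, {"tx": 0, "ty": 0, "tz": -2, "wx": 0, "wy": 0, "wz": 0}, {"tx": 0, "ty": 0, "tz": -2, "wx": 0, "wy": 0, "wz": 0}, {"tx": 0, "ty": 0, "tz": -1.7, "wx": 0, "wy": 0, "wz": 0}]}}

```text
time_s: 17.7
ee_pos: [557.5, 15.3, 139.1]
ee_rot: [180.0, -0.0, 100.8]
force: [0.4, 1.2, -3.7]
gripper_width: 9.7
gripper_force: 45.1
```

```bash
python3 - <<'E'
from h import *
s=env.state(); print(s['gripper_width'],s['force'],s['torque']); go(350,290,101)
f=grab('wrist','w7');grab('side','s7')
b=blobs(f,(150,0,500,230),(200,200,200),(255,255,255),500)
for k in b[:3]: print(k.min(0),k.max(0),rect(f,k,118))
E
```

```text
9.655687707790683 [ 0.37073774  1.16066932 -3.69720255] [-0.04861726  0.00178612 -0.05886489]
now [557.5  15.3 139.1] yaw 100.82 wz -0.003 tx 30.93 ty -15.13
[155  85] [305 229] (493.4, 53.1, 91.6, 94.2, 10.8)
[349 184] [474 229] (615.0, 44.7, 83.1, 32.1, 10.8)
[385 101] [438 149] (601.2, 97.0, 32.4, 29.6, 10.9)
```

Cover is held (9.7 mm on the bar, 3.7 N lifted). Carry it to the bare bench.

{"fn": "move_arm", "kwargs": {"plan": [{"tx": 1.3, "ty": -0.63, "tz": 0, "wx": 0, "wy": 0, "wz": 0}, {"tx": 2.6, "ty": -1.26, "tz": 0, "wx": 0, "wy": 0, "wz": 0}, {"tx": 2.7, "ty": -1.32, "tz": 0, "wx": 0, "wy": 0, "wz": 0}, {"tx": 2.7, "ty": -1.32, "tz": 0, "wx": 0, "wy": 0, "wz": 0}, {"tx": 2.7, "ty": -1.32, "tz": 0, "wx": 0, "wy": 0, "wz": 0}, {"tx": 2.7, "ty": -1.32, "tz": 0, "wx": 0, "wy": 0, "wz": 0}, {"tx": 2.7, "ty": -1.32, "tz": 0, "wx": 0, "wy": 0, "wz": 0}, {"tx": 2.7, "ty": -1.32, "tz": 0, "wx": 0, "wy": 0, "wz": 0}, {"tx": 2.7, "ty": -1.32, "tz": 0, "wx": 0, "wy": 0, "wz": 0}, {"tx": 2.7, "ty": -1.32, "tz": 0, "wx": 0, "wy": 0, "wz": 0}, {"tx": 2.6, "ty": -1.26, "tz": 0, "wx": 0, "wy": 0, "wz": 0}, {"tx": 2.6, "ty": -1.26, "tz": 0, "wx": 0, "wy": 0, "wz": 0}]}}

```text
time_s: 18.8
ee_pos: [350.0, 289.0, 136.6]
ee_rot: [-179.8, 0.1, 100.8]
force: [-0.6, 0.9, -3.1]
gripper_width: 9.4
gripper_force: 45.0
```

{"fn": "move_arm", "kwargs": {"plan": [{"tx": 0, "ty": 0, "tz": 0, "wx": 0, "wy": 0, "wz": 0}, {"tx": 0, "ty": 0, "tz": 0, "wx": 0, "wy": 0, "wz": 0}, {"tx": 0, "ty": 0, "tz": 2, "wx": 0, "wy": 0, "wz": 0}, {"tx": 0, "ty": 0, "tz": 3, "wx": 0, "wy": 0, "wz": 0}, {"tx": 0, "ty": 0, "tz": 3, "wx": 0, "wy": 0, "wz": 0}, {"tx": 0, "ty": 0, "tz": 2, "wx": 0, "wy": 0, "wz": 0}, {"tx": 0, "ty": 0, "tz": 0, "wx": 0, "wy": 0, "wz": 0}, {"tx": 0, "ty": 0, "tz": 0, "wx": 0, "wy": 0, "wz": 0}, {"tx": 0, "ty": 0, "tz": 0, "wx": 0, "wy": 0, "wz": 0}]}}

```text
time_s: 19.55
ee_pos: [353.7, 288.7, 38.8]
ee_rot: [179.9, -0.0, 100.8]
force: [0.4, 0.4, -2.8]
gripper_width: 9.6
gripper_force: 45.0
```

{"fn": "move_arm", "kwargs": {"plan": [{"tx": 0, "ty": 0, "tz": 0.8, "wx": 0, "wy": 0, "wz": 0}, {"tx": 0, "ty": 0, "tz": 0.6, "wx": 0, "wy": 0, "wz": 0}, {"tx": 0, "ty": 0, "tz": 0.3, "wx": 0, "wy": 0, "wz": 0}, {"tx": 0, "ty": 0, "tz": 0, "wx": 0, "wy": 0, "wz": 0}, {"tx": 0, "ty": 0, "tz": 0, "wx": 0, "wy": 0, "wz": 0}, {"tx": 0, "ty": 0, "tz": 0, "wx": 0, "wy": 0, "wz": 0}]}}

```text
time_s: 20.05
ee_pos: [353.7, 289.2, 23.9]
ee_rot: [179.8, -0.1, 100.9]
force: [-3.6, -3.4, 21.3]
gripper_width: 9.8
gripper_force: 45.0
```

{"fn": "move_arm", "kwargs": {"plan": [{"tx": 0, "ty": 0, "tz": -0.2, "wx": 0, "wy": 0, "wz": 0}, {"tx": 0, "ty": 0, "tz": 0, "wx": 0, "wy": 0, "wz": 0}, {"tx": 0, "ty": 0, "tz": 0, "wx": 0, "wy": 0, "wz": 0}]}}

```text
time_s: 20.3
ee_pos: [353.2, 289.0, 24.0]
ee_rot: [179.9, -0.0, 100.8]
force: [-0.8, -0.9, 7.9]
gripper_width: 10.0
gripper_force: 45.0
```

{"fn": "move_arm", "kwargs": {"plan": [{"tx": 0, "ty": 0, "tz": 0, "wx": 0, "wy": 0, "wz": 0}, {"tx": 0, "ty": 0, "tz": 0, "wx": 0, "wy": 0, "wz": 0}, {"tx": 0, "ty": 0, "tz": 0, "wx": 0, "wy": 0, "wz": 0}, {"tx": 0, "ty": 0, "tz": 0, "wx": 0, "wy": 0, "wz": 0}, {"tx": 0, "ty": 0, "tz": -2, "wx": 0, "wy": 0, "wz": 0}, {"tx": 0, "ty": 0, "tz": -3, "wx": 0, "wy": 0, "wz": 0}, {"tx": 0, "ty": 0, "tz": -4, "wx": 0, "wy": 0, "wz": 0}, {"tx": 0, "ty": 0, "tz": -4, "wx": 0, "wy": 0, "wz": 0}], "gripper": 4.0}}

```text
time_s: 20.97
ee_pos: [352.0, 288.0, 153.8]
ee_rot: [-179.9, 0.1, 100.8]
force: [0.6, 1.2, 0.0]
gripper_width: 39.8
gripper_force: 0.0
```

{"fn": "move_arm", "kwargs": {"plan": [{"tx": 0, "ty": 0, "tz": -0.6, "wx": 0, "wy": 0, "wz": 0.12}, {"tx": 0, "ty": 0, "tz": -0.6, "wx": 0, "wy": 0, "wz": 0.12}, {"tx": 0, "ty": 0, "tz": -0.6, "wx": 0, "wy": 0, "wz": 0.12}, {"tx": 0, "ty": 0, "tz": -0.6, "wx": 0, "wy": 0, "wz": 0.12}, {"tx": 0, "ty": 0, "tz": -0.6, "wx": 0, "wy": 0, "wz": 0.12}, {"tx": 0, "ty": 0, "tz": -0.6, "wx": 0, "wy": 0, "wz": 0.12}, {"tx": 0, "ty": 0, "tz": -0.6, "wx": 0, "wy": 0, "wz": 0.12}, {"tx": 0, "ty": 0, "tz": -0.6, "wx": 0, "wy": 0, "wz": 0.12}, {"tx": 0, "ty": 0, "tz": -0.6, "wx": 0, "wy": 0, "wz": 0.12}, {"tx": 0, "ty": 0, "tz": -0.6, "wx": 0, "wy": 0, "wz": 0.12}, {"tx": 0, "ty": 0, "tz": -0.6, "wx": 0, "wy": 0, "wz": 0.12}, {"tx": 0, "ty": 0, "tz": -0.6, "wx": 0, "wy": 0, "wz": 0.12}]}}

```text
time_s: 21.97
ee_pos: [352.6, 288.5, 225.1]
ee_rot: [180.0, 0.0, 18.0]
force: [0.1, -0.0, 0.9]
gripper_width: 39.8
gripper_force: 0.0
```

{"fn": "move_arm", "kwargs": {"plan": [{"tx": 0, "ty": 0, "tz": 0, "wx": 0, "wy": 0, "wz": 0.12}, {"tx": 0.8, "ty": 3.1, "tz": 0, "wx": 0, "wy": 0, "wz": 0}, {"tx": 0.8, "ty": 3.1, "tz": 0, "wx": 0, "wy": 0, "wz": 0}, {"tx": 0.8, "ty": 3.1, "tz": 0, "wx": 0, "wy": 0, "wz": 0}, {"tx": 0.8, "ty": 3.1, "tz": 0, "wx": 0, "wy": 0, "wz": 0}, {"tx": 0.8, "ty": 3.1, "tz": 0, "wx": 0, "wy": 0, "wz": 0}, {"tx": 0.8, "ty": 3.1, "tz": 0, "wx": 0, "wy": 0, "wz": 0}, {"tx": 0.8, "ty": 3.1, "tz": 0, "wx": 0, "wy": 0, "wz": 0}, {"tx": 0.8, "ty": 3.1, "tz": 0, "wx": 0, "wy": 0, "wz": 0}, {"tx": 0.8, "ty": 3.1, "tz": 0, "wx": 0, "wy": 0, "wz": 0}, {"tx": 0.8, "ty": 3.1, "tz": 0, "wx": 0, "wy": 0, "wz": 0}]}}

```text
time_s: 22.88
ee_pos: [492.9, -0.9, 224.8]
ee_rot: [-180.0, 0.0, 11.4]
force: [-0.7, 0.2, 0.4]
gripper_width: 40.1
gripper_force: 0.0
```

{"fn": "move_arm", "kwargs": {"plan": [{"tx": 0, "ty": 0, "tz": 0, "wx": 0, "wy": 0, "wz": 0}, {"tx": 0, "ty": 0, "tz": 0, "wx": 0, "wy": 0, "wz": 0}, {"tx": 0, "ty": 0, "tz": 0, "wx": 0, "wy": 0, "wz": 0}, {"tx": 0, "ty": 0, "tz": 0, "wx": 0, "wy": 0, "wz": 0}]}}

```text
time_s: 23.22
ee_pos: [492.0, 1.5, 224.9]
ee_rot: [-180.0, 0.0, 11.5]
force: [-0.2, -0.3, 0.2]
gripper_width: 39.8
gripper_force: 0.0
```

```bash
python3 - <<'E'
from h import *
f=grab('wrist','w8'); go(490,0,11)
im=f['color'][20:240,200:470]; cv2.imwrite('pics/z8.png',cv2.resize(im[:,:,::-1],None,fx=2.7,fy=2.7,interpolation=2))
import pickle; pickle.dump(f,open('f8.pkl','wb'))
b=blobs(f,(100,0,560,260),(100,120,40),(130,255,255),500,True)
for k in b[:3]: print(k.min(0),k.max(0),rect(f,k,34))
E
```

```text
now [492.1   1.6 225. ] yaw 11.53 wz 0.009 tx -0.24 ty 0.12
[245  41] [401 203] (557.9, 16.1, 183.6, 175.6, 9.7)
```

View pics/z8.png

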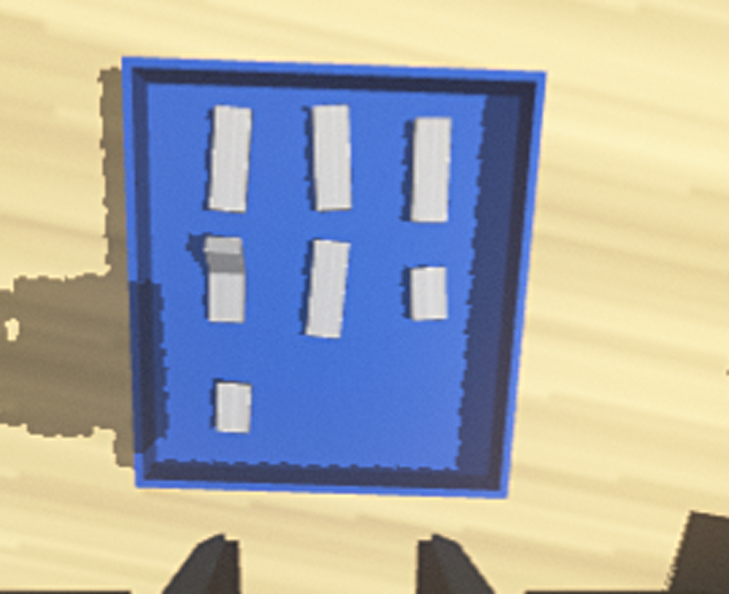

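The tray is open. Good bars are the three in the top row and one in the middle (328,288). The culls are the bent bar at (225,280), a short one at (428,293) and a short one at (233,407) in the crop.

```bash
cat >> h.py <<'E'
def bars(f,roi,z=12):
    x0,y0,x1,y1=roi
    for k in blobs(f,roi,(0,0,105),(180,75,255),40,True): print('bar',((k.min(0)+k.max(0))/2).round(1),rect(f,k,z))
E
python3 - <<'E'
from h import *; import pickle
f=grab('wrist'); bars(f,(252,50,385,192)); go(490,0)
x0=245
E
```

```text
bar [285.   78.5] (605.7, 70.7, 44.3, 17.2, 6.0)
bar [359.   82.5] (619.4, -19.1, 44.6, 16.8, 10.5)
bar [322.   78.5] (615.2, 25.6, 44.5, 16.7, 13.8)
bar [321.  126.5] (558.8, 16.4, 43.9, 16.5, 5.7)
bar [283.  123.5] (553.1, 63.7, 38.0, 17.5, 11.5)
bar [358.5 128.5] (566.4, -31.0, 23.7, 16.6, 13.1)
bar [286. 170.] (495.4, 50.3, 24.1, 15.9, 10.1)
now [492.2   1.7 225.1] yaw 11.54 wz 0.0 tx -0.25 ty 0.12
```

{"fn": "move_arm", "kwargs": {"plan": [{"tx": 0, "ty": 0, "tz": 0, "wx": 0, "wy": 0, "wz": 0.025}, {"tx": 0.6, "ty": -2.37, "tz": 3.0, "wx": 0, "wy": 0, "wz": 0}, {"tx": 0.57, "ty": -2.37, "tz": 3.0, "wx": 0, "wy": 0, "wz": 0}, {"tx": 0, "ty": 0, "tz": 3.0, "wx": 0, "wy": 0, "wz": 0}, {"tx": 0, "ty": 0, "tz": 3.0, "wx": 0, "wy": 0, "wz": 0}, {"tx": 0, "ty": 0, "tz": 0, "wx": 0, "wy": 0, "wz": 0}, {"tx": 0, "ty": 0, "tz": 0, "wx": 0, "wy": 0, "wz": 0}, {"tx": 0, "ty": 0, "tz": 0, "wx": 0, "wy": 0, "wz": 0}, {"tx": 0, "ty": 0, "tz": 0, "wx": 0, "wy": 0, "wz": 0}], "gripper": 3.2}}

```text
time_s: 24.07
ee_pos: [497.5, 49.6, 107.2]
ee_rot: [180.0, -0.3, 10.0]
force: [0.2, -0.5, 0.6]
gripper_width: 31.8
gripper_force: 0.0
```

```bash
python3 - <<'E'
from h import *; import pickle
f=grab('wrist','w9'); g=pickle.load(open('f8.pkl','rb'))
p=[proj(f,(x,y,12)).round() for x,y in((495.4,50.3),(566.4,-31),(553,63.7))]; print(p)
bars(f,(150,20,480,300))
u=p[0]
for k in blobs(f,(int(u[0])-40,int(u[1])-40,int(u[0])+40,int(u[1])+40),(0,0,105),(180,75,255),40,True):
    m=cv2.moments(k.astype(np.int32)); c=(m['m10']/m['m00'],m['m01']/m['m00'])
    q=tri(ray(f,*c),ray(g,286,170)); print('tri',c,q.round(1))
go(495.4,50.3,10.1)
E
```

```text
[array([320., 206.]), array([423., 146.]), array([317., 143.])]
bar [201.  101.5] (573.5, 168.0, 88.8, 17.8, 88.9)
bar [373.5  76.5] (615.2, 25.7, 44.6, 15.9, 13.0)
bar [319.5  78. ] (605.6, 70.6, 44.3, 16.3, 6.1)
bar [426.5  81.5] (619.3, -19.6, 44.0, 16.0, 10.9)
bar [370.5 145. ] (558.7, 16.2, 43.9, 16.4, 5.9)
bar [172.  230.5] (442.3, 187.5, 68.5, 42.6, 1.4)
bar [317.5 141.5] (553.7, 63.3, 37.7, 16.8, 9.4)
bar [367.5 126.5] (601.6, 72.8, 126.6, 255.3, 55.5)
bar [424.  146.5] (566.5, -31.4, 24.1, 16.0, 14.6)
bar [203.5 139. ] (537.8, 163.6, 13.3, 50.6, 7.1)
bar [472. 215.] (509.1, -94.4, 95.2, 13.8, 18.0)
bar [320.5 207. ] (494.6, 50.1, 23.7, 16.1, 9.6)
bar [337.  285.5] (415.7, 19.1, 8.0, 89.6, 10.0)
bar [319. 278.] (420.8, 38.7, 4.5, 111.5, 10.0)
bar [230. 227.] (461.9, 132.6, 56.6, 12.4, 87.9)
bar [159.  294.5] (372.9, 198.7, 10.5, 19.0, 10.3)
bar [260.  131.5] (553.6, 115.0, 28.5, 8.2, 10.7)
bar [239.  58.] (610.1, 139.6, 18.8, 5.5, 89.3)
bar [244.  135.5] (548.5, 128.4, 11.2, 17.7, 1.9)
bar [161.5 131.5] (538.8, 201.2, 4.4, 20.4, 4.0)
tri (320.4897335080821, 206.97990388816075) [495.8  50.1  14.8]
now [497.4  49.5 107.2] yaw 10.01 wz -0.002 tx -0.18 ty -0.12
```

{"fn": "move_arm", "kwargs": {"plan": [{"tx": -0.2, "ty": -0.1, "tz": 3, "wx": 0, "wy": 0, "wz": 0}, {"tx": 0, "ty": 0, "tz": 3, "wx": 0, "wy": 0, "wz": 0}, {"tx": 0, "ty": 0, "tz": 2, "wx": 0, "wy": 0, "wz": 0}, {"tx": 0, "ty": 0, "tz": 1.3, "wx": 0, "wy": 0, "wz": 0}, {"tx": 0, "ty": 0, "tz": 0.7, "wx": 0, "wy": 0, "wz": 0}, {"tx": 0, "ty": 0, "tz": 0, "wx": 0, "wy": 0, "wz": 0}, {"tx": 0, "ty": 0, "tz": 0, "wx": 0, "wy": 0, "wz": 0}, {"tx": 0, "ty": 0, "tz": 0, "wx": 0, "wy": 0, "wz": 0}]}}

```text
time_s: 24.78
ee_pos: [494.9, 50.0, 6.3]
ee_rot: [180.0, -0.2, 10.0]
force: [1.0, -0.5, 0.9]
gripper_width: 31.7
gripper_force: 0.0
```

{"fn": "move_arm", "kwargs": {"plan": [{"tx": 0, "ty": 0, "tz": 0, "wx": 0, "wy": 0, "wz": 0}, {"tx": 0, "ty": 0, "tz": 0, "wx": 0, "wy": 0, "wz": 0}, {"tx": 0, "ty": 0, "tz": 0, "wx": 0, "wy": 0, "wz": 0}, {"tx": 0, "ty": 0, "tz": 0, "wx": 0, "wy": 0, "wz": 0}, {"tx": 0, "ty": 0, "tz": 0, "wx": 0, "wy": 0, "wz": 0}], "gripper": 1.0, "force": 25}}

```text
time_s: 25.2
ee_pos: [494.1, 50.0, 5.6]
ee_rot: [180.0, -0.1, 10.0]
force: [-0.3, -0.5, 5.1]
gripper_width: 15.6
gripper_force: 25.0
```

{"fn": "move_arm", "kwargs": {"plan": [{"tx": 0, "ty": 0, "tz": -2, "wx": 0, "wy": 0, "wz": 0}, {"tx": 0, "ty": 0, "tz": -3, "wx": 0, "wy": 0, "wz": 0}, {"tx": 0, "ty": 0, "tz": -3, "wx": 0, "wy": 0, "wz": 0}, {"tx": 0, "ty": 0, "tz": -3, "wx": 0, "wy": 0, "wz": 0}]}}

```text
time_s: 25.53
ee_pos: [493.2, 50.0, 115.9]
ee_rot: [-180.0, 0.1, 10.0]
force: [1.0, -0.2, 0.5]
gripper_width: 15.4
gripper_force: 25.0
```

```bash
python3 - <<'E'
from h import *
s=env.state(); print(s['gripper_width'],s['gripper_force'])
f=grab('side'); 
# box top outline: brown
im=cv2.cvtColor(f['color'],cv2.COLOR_RGB2HSV); print(im[281,379],im[330,440],im[255,370],im[300,365])
go(612,-285,10)
E
```

```text
15.392391131774312 24.999873340129852
[ 16 122 148] [ 20 101 179] [ 16 118 127] [ 16 125 145]
now [497.2  50.3 121.8] yaw 10.02 wz 0.0 tx 5.48 ty 35.02
```

{"fn": "move_arm", "kwargs": {"plan": [{"tx": 0.55, "ty": 3.5, "tz": 0, "wx": 0, "wy": 0, "wz": 0}, {"tx": 0.55, "ty": 3.5, "tz": 0, "wx": 0, "wy": 0, "wz": 0}, {"tx": 0.55, "ty": 3.5, "tz": 0, "wx": 0, "wy": 0, "wz": 0}, {"tx": 0.55, "ty": 3.5, "tz": 0, "wx": 0, "wy": 0, "wz": 0}, {"tx": 0.55, "ty": 3.5, "tz": 0, "wx": 0, "wy": 0, "wz": 0}, {"tx": 0.55, "ty": 3.5, "tz": 0, "wx": 0, "wy": 0, "wz": 0}, {"tx": 0.55, "ty": 3.5, "tz": 0, "wx": 0, "wy": 0, "wz": 0}, {"tx": 0.55, "ty": 3.5, "tz": 0, "wx": 0, "wy": 0, "wz": 0}, {"tx": 0.55, "ty": 3.5, "tz": 0, "wx": 0, "wy": 0, "wz": 0}, {"tx": 0.55, "ty": 3.5, "tz": 0, "wx": 0, "wy": 0, "wz": 0}, {"tx": 0, "ty": 0, "tz": 0, "wx": 0, "wy": 0, "wz": 0}, {"tx": 0, "ty": 0, "tz": 0, "wx": 0, "wy": 0, "wz": 0}]}}

```text
time_s: 26.58
ee_pos: [608.6, -286.7, 113.8]
ee_rot: [-179.9, 0.0, 9.9]
force: [0.3, 1.0, -0.2]
gripper_width: 15.3
gripper_force: 25.0
```

```bash
python3 - <<'E'
from h import *
f=grab('wrist','w10'); s=env.state(); print(s['gripper_width'])
im=cv2.cvtColor(f['color'],cv2.COLOR_RGB2HSV)
m=((im[:,:,0]<19)&(im[:,:,1]>95)&(im[:,:,2]>40)).astype(np.uint8)*255
m=cv2.morphologyEx(m,cv2.MORPH_OPEN,np.ones((3,3)))
cs=sorted(cv2.findContours(m,cv2.RETR_EXTERNAL,cv2.CHAIN_APPROX_NONE)[0],key=cv2.contourArea)[-3:]
for k in cs:
    k=k.reshape(-1,2); print(k.min(0),k.max(0),cv2.contourArea(k),rect(f,k,50))
    a=cv2.approxPolyDP(k,4,True).reshape(-1,2); print([(u.tolist(),onz(f,*u,50)[:2].round().tolist()) for u in a][:10])
go(612,-285,10)
E
```

```text
15.524295591377978
[234 115] [401 238] 14921.5 (624.5, -277.8, 120.6, 105.2, 87.9)
[([252, 115], [678.0, -220.0]), ([234, 238], [574.0, -216.0]), ([283, 238], [581.0, -258.0]), ([299, 217], [603.0, -268.0]), ([308, 226], [596.0, -277.0]), ([335, 226], [600.0, -300.0]), ([341, 216], [610.0, -303.0]), ([359, 238], [593.0, -322.0]), ([376, 238], [595.0, -336.0]), ([401, 149], [672.0, -339.0])]
now [ 608.2 -285.1  113.9] yaw 9.95 wz -0.001 tx 0.38 ty 0.05
```

The box mouth measures 120 mm with its centre at about (615,-277), and the gripper is inside it. Lower and release.

{"fn": "move_arm", "kwargs": {"plan": [{"tx": 0.5, "ty": 0.5, "tz": 3, "wx": 0, "wy": 0, "wz": 0}, {"tx": 0, "ty": 0, "tz": 3, "wx": 0, "wy": 0, "wz": 0}, {"tx": 0, "ty": 0, "tz": 2.5, "wx": 0, "wy": 0, "wz": 0}, {"tx": 0, "ty": 0, "tz": 0, "wx": 0, "wy": 0, "wz": 0}, {"tx": 0, "ty": 0, "tz": 0, "wx": 0, "wy": 0, "wz": 0}]}}

```text
time_s: 27.05
ee_pos: [613.5, -287.3, 29.0]
ee_rot: [-179.9, 0.2, 10.1]
force: [0.5, -0.9, 1.0]
gripper_width: 16.0
gripper_force: 25.0
```

{"fn": "move_arm", "kwargs": {"plan": [{"tx": 0, "ty": 0, "tz": 0, "wx": 0, "wy": 0, "wz": 0}, {"tx": 0, "ty": 0, "tz": 0, "wx": 0, "wy": 0, "wz": 0}, {"tx": 0, "ty": 0, "tz": 0, "wx": 0, "wy": 0, "wz": 0}, {"tx": 0, "ty": 0, "tz": 0, "wx": 0, "wy": 0, "wz": 0}, {"tx": 0, "ty": 0, "tz": -3, "wx": 0, "wy": 0, "wz": 0}, {"tx": 0, "ty": 0, "tz": -3, "wx": 0, "wy": 0, "wz": 0}, {"tx": 0, "ty": 0, "tz": -3, "wx": 0, "wy": 0, "wz": 0}, {"tx": 0, "ty": 0, "tz": 0, "wx": 0, "wy": 0, "wz": 0}], "gripper": 3.2}}

```text
time_s: 27.72
ee_pos: [618.3, -291.0, 128.1]
ee_rot: [179.5, -0.7, 10.0]
force: [0.5, -0.5, 1.4]
gripper_width: 31.9
gripper_force: 0.0
```

```bash
python3 - <<'E'
from h import *
f=grab('wrist','w11'); go(566.4,-31.2,14)
bars(f,(240,110,400,240),12)
E
```

```text
now [ 617.  -290.4  125.1] yaw 10.01 wz -0.07 tx 1.36 ty -26.37
bar [319.5 146. ] (693.5, -288.0, 168.4, 62.2, 78.4)
bar [387. 203.] (626.8, -361.2, 25.4, 26.8, 89.2)
bar [318.  200.5] (616.8, -288.5, 24.1, 16.4, 9.9)
bar [385.5 235. ] (592.6, -364.5, 8.6, 28.1, 14.9)
```

Short bar is in the box. Next the second short one.

{"fn": "move_arm", "kwargs": {"plan": [{"tx": 0, "ty": 0, "tz": 0, "wx": 0, "wy": 0, "wz": -0.07}, {"tx": 0.17, "ty": -3.3, "tz": 0, "wx": 0, "wy": 0, "wz": 0}, {"tx": 0.17, "ty": -3.3, "tz": 0, "wx": 0, "wy": 0, "wz": 0}, {"tx": 0.17, "ty": -3.3, "tz": 0, "wx": 0, "wy": 0, "wz": 0}, {"tx": 0.17, "ty": -3.3, "tz": 0, "wx": 0, "wy": 0, "wz": 0}, {"tx": 0.17, "ty": -3.3, "tz": 0, "wx": 0, "wy": 0, "wz": 0}, {"tx": 0.17, "ty": -3.3, "tz": 0, "wx": 0, "wy": 0, "wz": 0}, {"tx": 0.17, "ty": -3.3, "tz": 0, "wx": 0, "wy": 0, "wz": 0}, {"tx": 0.17, "ty": -3.3, "tz": 0, "wx": 0, "wy": 0, "wz": 0}, {"tx": 0, "ty": 0, "tz": 0, "wx": 0, "wy": 0, "wz": 0}, {"tx": 0, "ty": 0, "tz": 0, "wx": 0, "wy": 0, "wz": 0}, {"tx": 0, "ty": 0, "tz": 0, "wx": 0, "wy": 0, "wz": 0}]}}

```text
time_s: 28.77
ee_pos: [563.7, -30.0, 119.8]
ee_rot: [180.0, 0.0, 14.1]
force: [0.1, -1.0, -0.4]
gripper_width: 31.9
gripper_force: 0.0
```

```bash
python3 - <<'E'
from h import *
f=grab('wrist','w12'); go(566.4,-31.2,14)
bars(f,(240,110,400,240),12)
E
```

```text
now [563.9 -30.5 119.8] yaw 13.99 wz -0.0 tx 0.23 ty 0.13
bar [382.  174.5] (599.2, -80.5, 126.0, 34.2, 18.0)
bar [325.5 141. ] (619.5, -19.3, 44.1, 16.6, 11.1)
bar [276.5 133.5] (615.6, 25.4, 42.6, 17.1, 14.0)
bar [274.5 194. ] (558.4, 16.3, 43.7, 16.5, 7.1)
bar [323.  197.5] (566.8, -30.8, 23.3, 15.9, 14.1)
```

{"fn": "move_arm", "kwargs": {"plan": [{"tx": 0.25, "ty": 0.1, "tz": 3, "wx": 0, "wy": 0, "wz": 0}, {"tx": 0, "ty": 0, "tz": 3, "wx": 0, "wy": 0, "wz": 0}, {"tx": 0, "ty": 0, "tz": 3, "wx": 0, "wy": 0, "wz": 0}, {"tx": 0, "ty": 0, "tz": 1.6, "wx": 0, "wy": 0, "wz": 0}, {"tx": 0, "ty": 0, "tz": 0.8, "wx": 0, "wy": 0, "wz": 0}, {"tx": 0, "ty": 0, "tz": 0, "wx": 0, "wy": 0, "wz": 0}, {"tx": 0, "ty": 0, "tz": 0, "wx": 0, "wy": 0, "wz": 0}, {"tx": 0, "ty": 0, "tz": 0, "wx": 0, "wy": 0, "wz": 0}]}}

```text
time_s: 29.48
ee_pos: [567.3, -31.0, 6.5]
ee_rot: [180.0, -0.1, 14.0]
force: [0.1, 0.3, 0.8]
gripper_width: 32.1
gripper_force: 0.0
```

{"fn": "move_arm", "kwargs": {"plan": [{"tx": 0, "ty": 0, "tz": 0, "wx": 0, "wy": 0, "wz": 0}, {"tx": 0, "ty": 0, "tz": 0, "wx": 0, "wy": 0, "wz": 0}, {"tx": 0, "ty": 0, "tz": 0, "wx": 0, "wy": 0, "wz": 0}, {"tx": 0, "ty": 0, "tz": 0, "wx": 0, "wy": 0, "wz": 0}, {"tx": 0, "ty": 0, "tz": 0, "wx": 0, "wy": 0, "wz": 0}], "gripper": 1.0, "force": 25}}

```text
time_s: 29.9
ee_pos: [566.7, -30.3, 6.4]
ee_rot: [180.0, -0.0, 14.0]
force: [-0.3, -0.8, 2.6]
gripper_width: 15.5
gripper_force: 25.0
```

{"fn": "move_arm", "kwargs": {"plan": [{"tx": 0, "ty": 0, "tz": -2, "wx": 0, "wy": 0, "wz": 0}, {"tx": 0, "ty": 0, "tz": -3, "wx": 0, "wy": 0, "wz": 0}, {"tx": 0, "ty": 0, "tz": -3, "wx": 0, "wy": 0, "wz": 0}, {"tx": 0, "ty": 0, "tz": -3, "wx": 0, "wy": 0, "wz": 0}, {"tx": 0, "ty": 0, "tz": 0, "wx": 0, "wy": 0, "wz": 0}, {"tx": 0, "ty": 0, "tz": 0, "wx": 0, "wy": 0, "wz": 0}]}}

```text
time_s: 30.4
ee_pos: [567.5, -30.0, 117.8]
ee_rot: [179.9, -0.2, 14.0]
force: [-0.2, 0.0, -0.3]
gripper_width: 15.8
gripper_force: 25.0
```

```bash
python3 - <<'E'
from h import *
print(env.state()['gripper_width']); go(610,-255,14)
E
```

```text
15.792649879039885
now [567.5 -30.  117.8] yaw 14.03 wz 0.001 tx -1.32 ty 22.86
```

{"fn": "move_arm", "kwargs": {"plan": [{"tx": -0.16, "ty": 3.36, "tz": 0, "wx": 0, "wy": 0, "wz": 0}, {"tx": -0.16, "ty": 3.36, "tz": 0, "wx": 0, "wy": 0, "wz": 0}, {"tx": -0.16, "ty": 3.36, "tz": 0, "wx": 0, "wy": 0, "wz": 0}, {"tx": -0.16, "ty": 3.36, "tz": 0, "wx": 0, "wy": 0, "wz": 0}, {"tx": -0.16, "ty": 3.36, "tz": 0, "wx": 0, "wy": 0, "wz": 0}, {"tx": -0.16, "ty": 3.36, "tz": 0, "wx": 0, "wy": 0, "wz": 0}, {"tx": -0.16, "ty": 3.36, "tz": 0, "wx": 0, "wy": 0, "wz": 0}, {"tx": 0, "ty": 0, "tz": 0, "wx": 0, "wy": 0, "wz": 0}, {"tx": 0, "ty": 0, "tz": 0, "wx": 0, "wy": 0, "wz": 0}, {"tx": 0, "ty": 0, "tz": 0, "wx": 0, "wy": 0, "wz": 0}]}}

```text
time_s: 31.23
ee_pos: [611.5, -260.2, 114.1]
ee_rot: [-179.8, 0.2, 14.0]
force: [-0.8, -0.3, -0.9]
gripper_width: 15.5
gripper_force: 25.0
```

{"fn": "move_arm", "kwargs": {"plan": [{"tx": 0, "ty": 0, "tz": 3, "wx": 0, "wy": 0, "wz": 0}, {"tx": 0, "ty": 0, "tz": 3, "wx": 0, "wy": 0, "wz": 0}, {"tx": 0, "ty": 0, "tz": 2.5, "wx": 0, "wy": 0, "wz": 0}, {"tx": 0, "ty": 0, "tz": 0, "wx": 0, "wy": 0, "wz": 0}, {"tx": 0, "ty": 0, "tz": 0, "wx": 0, "wy": 0, "wz": 0}]}}

```text
time_s: 31.65
ee_pos: [611.5, -259.1, 29.7]
ee_rot: [-179.8, 0.2, 14.1]
force: [0.7, -0.3, 0.7]
gripper_width: 15.4
gripper_force: 25.0
```

{"fn": "move_arm", "kwargs": {"plan": [{"tx": 0, "ty": 0, "tz": 0, "wx": 0, "wy": 0, "wz": 0}, {"tx": 0, "ty": 0, "tz": 0, "wx": 0, "wy": 0, "wz": 0}, {"tx": 0, "ty": 0, "tz": 0, "wx": 0, "wy": 0, "wz": 0}, {"tx": 0, "ty": 0, "tz": 0, "wx": 0, "wy": 0, "wz": 0}, {"tx": 0, "ty": 0, "tz": -3, "wx": 0, "wy": 0, "wz": 0}, {"tx": 0, "ty": 0, "tz": -3, "wx": 0, "wy": 0, "wz": 0}, {"tx": 0, "ty": 0, "tz": -3, "wx": 0, "wy": 0, "wz": 0}, {"tx": 0, "ty": 0, "tz": 0, "wx": 0, "wy": 0, "wz": 0}], "gripper": 3.2}}

```text
time_s: 32.32
ee_pos: [616.4, -262.7, 129.0]
ee_rot: [179.5, -0.6, 14.0]
force: [0.6, -1.4, 0.8]
gripper_width: 32.2
gripper_force: 0.0
```

```bash
python3 - <<'E'
from h import *
f=grab('wrist','w13'); go(548,62.5,10)
bars(f,(240,110,420,240),12)
E
```

```text
now [ 615.  -262.1  126. ] yaw 14.02 wz 0.07 tx -0.96 ty -33.14
bar [329.5 138. ] (689.0, -258.1, 41.9, 180.2, 2.8)
bar [318.  200.5] (614.5, -260.5, 24.1, 16.4, 13.9)
bar [345.5 204.5] (617.1, -288.7, 24.3, 17.2, 13.9)
bar [414.  208.5] (629.8, -358.3, 18.7, 10.3, 18.8)
bar [242.  215.5] (580.3, -188.5, 16.4, 4.1, 10.0)
```

{"fn": "move_arm", "kwargs": {"plan": [{"tx": 0, "ty": 0, "tz": 0, "wx": 0, "wy": 0, "wz": 0.07}, {"tx": -0.1, "ty": -3.31, "tz": 0, "wx": 0, "wy": 0, "wz": 0}, {"tx": -0.1, "ty": -3.31, "tz": 0, "wx": 0, "wy": 0, "wz": 0}, {"tx": -0.1, "ty": -3.31, "tz": 0, "wx": 0, "wy": 0, "wz": 0}, {"tx": -0.1, "ty": -3.31, "tz": 0, "wx": 0, "wy": 0, "wz": 0}, {"tx": -0.1, "ty": -3.31, "tz": 0, "wx": 0, "wy": 0, "wz": 0}, {"tx": -0.1, "ty": -3.31, "tz": 0, "wx": 0, "wy": 0, "wz": 0}, {"tx": -0.1, "ty": -3.31, "tz": 0, "wx": 0, "wy": 0, "wz": 0}, {"tx": -0.1, "ty": -3.31, "tz": 0, "wx": 0, "wy": 0, "wz": 0}, {"tx": -0.1, "ty": -3.31, "tz": 0, "wx": 0, "wy": 0, "wz": 0}, {"tx": -0.1, "ty": -3.31, "tz": 0, "wx": 0, "wy": 0, "wz": 0}]}}

```text
time_s: 33.28
ee_pos: [544.0, 64.6, 120.5]
ee_rot: [-180.0, 0.1, 10.0]
force: [0.5, -0.5, -0.2]
gripper_width: 32.0
gripper_force: 0.0
```

{"fn": "move_arm", "kwargs": {"plan": [{"tx": 0, "ty": 0, "tz": 0, "wx": 0, "wy": 0, "wz": 0}, {"tx": 0, "ty": 0, "tz": 0, "wx": 0, "wy": 0, "wz": 0}, {"tx": 0, "ty": 0, "tz": 0, "wx": 0, "wy": 0, "wz": 0}]}}

```text
time_s: 33.53
ee_pos: [545.0, 62.9, 120.7]
ee_rot: [180.0, 0.0, 10.0]
force: [-0.2, 0.1, -0.3]
gripper_width: 32.3
gripper_force: 0.0
```

```bash
python3 - <<'E'
from h import *
f=grab('wrist','w14'); go(549,62.5,10)
bars(f,(240,110,420,240),12)
for r in range(168,226,3): print(r,f['color'][r,320].tolist(),end=' ')
for r in (186,196,208,216,222): print('\n',r,onz(f,320,r,12)[:2].round(1),onz(f,320,r,28)[:2].round(1))
E
```

```text
now [545.2  62.4 120.8] yaw 9.98 wz -0.0 tx 0.38 ty 0.05
bar [268.  173.5] (558.5, 118.3, 124.1, 19.8, 9.7)
bar [374. 134.] (615.4, 25.5, 43.8, 16.4, 13.6)
bar [325. 136.] (605.6, 70.7, 43.9, 16.4, 5.8)
bar [371. 194.] (558.9, 16.2, 44.6, 16.4, 6.0)
bar [323.  192.5] (552.5, 62.8, 35.3, 15.7, 9.7)
bar [415.5 138.5] (618.8, -14.7, 43.2, 6.7, 11.1)
bar [250.5 116.5] (611.6, 140.8, 19.8, 7.2, 89.0)
bar [255.  216.5] (517.9, 125.4, 8.7, 20.5, 0.0)
bar [258. 225.] (508.3, 121.7, 16.3, 6.6, 90.0)
168 [69, 113, 210] 171 [49, 71, 122] 174 [44, 64, 118] 177 [186, 185, 188] 180 [181, 182, 184] 183 [182, 182, 186] 186 [130, 133, 137] 189 [165, 165, 169] 192 [196, 195, 199] 195 [196, 196, 199] 198 [194, 194, 196] 201 [193, 194, 195] 204 [194, 193, 197] 207 [193, 192, 196] 210 [206, 203, 200] 213 [66, 110, 208] 216 [64, 108, 204] 219 [66, 110, 206] 222 [67, 110, 205] 225 [65, 109, 205] 
 186 [558.7  66.9] [562.1  67.4]

 196 [548.8  65.1] [552.8  65.8]

 208 [536.7  63. ] [541.4  63.8]

 216 [528.4  61.5] [533.6  62.4]

 222 [522.2  60.4] [527.7  61.3]
```

{"fn": "move_arm", "kwargs": {"plan": [{"tx": 0.3, "ty": 0, "tz": 3, "wx": 0, "wy": 0, "wz": 0}, {"tx": 0, "ty": 0, "tz": 3, "wx": 0, "wy": 0, "wz": 0}, {"tx": 0, "ty": 0, "tz": 3, "wx": 0, "wy": 0, "wz": 0}, {"tx": 0, "ty": 0, "tz": 1.6, "wx": 0, "wy": 0, "wz": 0}, {"tx": 0, "ty": 0, "tz": 0.9, "wx": 0, "wy": 0, "wz": 0}, {"tx": 0, "ty": 0, "tz": 0, "wx": 0, "wy": 0, "wz": 0}, {"tx": 0, "ty": 0, "tz": 0, "wx": 0, "wy": 0, "wz": 0}, {"tx": 0, "ty": 0, "tz": 0, "wx": 0, "wy": 0, "wz": 0}]}}

```text
time_s: 34.25
ee_pos: [548.9, 62.9, 6.5]
ee_rot: [180.0, -0.1, 9.9]
force: [-0.1, 0.6, 0.6]
gripper_width: 32.1
gripper_force: 0.0
```

{"fn": "move_arm", "kwargs": {"plan": [{"tx": 0, "ty": 0, "tz": 0, "wx": 0, "wy": 0, "wz": 0}, {"tx": 0, "ty": 0, "tz": 0, "wx": 0, "wy": 0, "wz": 0}, {"tx": 0, "ty": 0, "tz": 0, "wx": 0, "wy": 0, "wz": 0}, {"tx": 0, "ty": 0, "tz": 0, "wx": 0, "wy": 0, "wz": 0}, {"tx": 0, "ty": 0, "tz": 0, "wx": 0, "wy": 0, "wz": 0}], "gripper": 1.0, "force": 25}}

```text
time_s: 34.67
ee_pos: [548.4, 63.6, 6.4]
ee_rot: [180.0, -0.0, 10.0]
force: [-0.2, -0.8, 1.8]
gripper_width: 15.9
gripper_force: 25.0
```

{"fn": "move_arm", "kwargs": {"plan": [{"tx": 0, "ty": 0, "tz": -2, "wx": 0, "wy": 0, "wz": 0}, {"tx": 0, "ty": 0, "tz": -3, "wx": 0, "wy": 0, "wz": 0}, {"tx": 0, "ty": 0, "tz": -3, "wx": 0, "wy": 0, "wz": 0}, {"tx": 0, "ty": 0, "tz": -3, "wx": 0, "wy": 0, "wz": 0}, {"tx": 0, "ty": 0, "tz": 0, "wx": 0, "wy": 0, "wz": 0}, {"tx": 0, "ty": 0, "tz": 0, "wx": 0, "wy": 0, "wz": 0}]}}

```text
time_s: 35.17
ee_pos: [549.1, 64.0, 117.7]
ee_rot: [180.0, -0.2, 10.0]
force: [-0.6, -0.3, -0.9]
gripper_width: 15.8
gripper_force: 25.0
```

```bash
python3 - <<'E'
from h import *
print(env.state()['gripper_width']); go(610,-287,10)
E
```

```text
15.772676131994709
now [549.1  64.  117.7] yaw 10.02 wz 0.0 tx -0.1 ty 35.62
```

{"fn": "move_arm", "kwargs": {"plan": [{"tx": -0.25, "ty": 3.47, "tz": 0, "wx": 0, "wy": 0, "wz": 0}, {"tx": -0.25, "ty": 3.47, "tz": 0, "wx": 0, "wy": 0, "wz": 0}, {"tx": -0.25, "ty": 3.47, "tz": 0, "wx": 0, "wy": 0, "wz": 0}, {"tx": -0.25, "ty": 3.47, "tz": 0, "wx": 0, "wy": 0, "wz": 0}, {"tx": -0.25, "ty": 3.47, "tz": 0, "wx": 0, "wy": 0, "wz": 0}, {"tx": -0.25, "ty": 3.47, "tz": 0, "wx": 0, "wy": 0, "wz": 0}, {"tx": -0.25, "ty": 3.47, "tz": 0, "wx": 0, "wy": 0, "wz": 0}, {"tx": -0.25, "ty": 3.47, "tz": 0, "wx": 0, "wy": 0, "wz": 0}, {"tx": -0.25, "ty": 3.47, "tz": 0, "wx": 0, "wy": 0, "wz": 0}, {"tx": -0.25, "ty": 3.47, "tz": 0, "wx": 0, "wy": 0, "wz": 0}, {"tx": 0, "ty": 0, "tz": 0, "wx": 0, "wy": 0, "wz": 0}, {"tx": 0, "ty": 0, "tz": 0, "wx": 0, "wy": 0, "wz": 0}]}}

```text
time_s: 36.17
ee_pos: [582.6, -283.4, 113.5]
ee_rot: [-179.8, 0.2, 9.8]
force: [-0.1, 0.3, -1.4]
gripper_width: 15.7
gripper_force: 25.0
```

{"fn": "move_arm", "kwargs": {"plan": [{"tx": 0, "ty": 0, "tz": 0, "wx": 0, "wy": 0, "wz": 0}, {"tx": 0, "ty": 0, "tz": 3, "wx": 0, "wy": 0, "wz": 0}, {"tx": 0, "ty": 0, "tz": 3, "wx": 0, "wy": 0, "wz": 0}, {"tx": 0, "ty": 0, "tz": 2.5, "wx": 0, "wy": 0, "wz": 0}, {"tx": 0, "ty": 0, "tz": 0, "wx": 0, "wy": 0, "wz": 0}, {"tx": 0, "ty": 0, "tz": 0, "wx": 0, "wy": 0, "wz": 0}]}}

```text
time_s: 36.67
ee_pos: [582.9, -280.3, 29.8]
ee_rot: [-179.8, 0.2, 10.1]
force: [-0.2, -0.4, 0.6]
gripper_width: 15.2
gripper_force: 25.0
```

{"fn": "move_arm", "kwargs": {"plan": [{"tx": 0, "ty": 0, "tz": 0, "wx": 0, "wy": 0, "wz": 0}, {"tx": 0, "ty": 0, "tz": 0, "wx": 0, "wy": 0, "wz": 0}, {"tx": 0, "ty": 0, "tz": 0, "wx": 0, "wy": 0, "wz": 0}, {"tx": 0, "ty": 0, "tz": 0, "wx": 0, "wy": 0, "wz": 0}, {"tx": 0, "ty": 0, "tz": -3, "wx": 0, "wy": 0, "wz": 0}, {"tx": 0, "ty": 0, "tz": -3, "wx": 0, "wy": 0, "wz": 0}, {"tx": 0, "ty": 0, "tz": -3, "wx": 0, "wy": 0, "wz": 0}, {"tx": 0, "ty": 0, "tz": 0, "wx": 0, "wy": 0, "wz": 0}], "gripper": 3.2}}

```text
time_s: 37.33
ee_pos: [587.6, -284.3, 128.8]
ee_rot: [179.5, -0.6, 10.0]
force: [0.8, -0.7, 0.5]
gripper_width: 32.0
gripper_force: 0.0
```

```bash
python3 - <<'E'
from h import *
f=grab('wrist','w15'); go(490,2,10)
bars(f,(240,110,420,240),12)
E
```

```text
now [ 586.3 -283.6  125.9] yaw 10.01 wz 0.0 tx -4.52 ty -29.79
bar [315.5 186. ] (599.7, -277.3, 59.6, 44.4, 10.8)
bar [384.5 133. ] (662.6, -334.0, 43.2, 68.7, 10.1)
bar [398. 218.] (582.2, -369.1, 26.3, 44.5, 1.5)
bar [404.  176.5] (626.2, -365.2, 31.7, 27.6, 89.4)
bar [254. 234.] (537.7, -221.9, 29.6, 6.8, 87.7)
```

All three culls are in the box. Re-measure the tray on the way back to the cover.

{"fn": "move_arm", "kwargs": {"plan": [{"tx": -0.45, "ty": -2.98, "tz": -1, "wx": 0, "wy": 0, "wz": 0}, {"tx": -0.45, "ty": -2.98, "tz": -1, "wx": 0, "wy": 0, "wz": 0}, {"tx": -0.45, "ty": -2.98, "tz": -1, "wx": 0, "wy": 0, "wz": 0}, {"tx": -0.45, "ty": -2.98, "tz": -1, "wx": 0, "wy": 0, "wz": 0}, {"tx": -0.45, "ty": -2.98, "tz": -1, "wx": 0, "wy": 0, "wz": 0}, {"tx": -0.45, "ty": -2.98, "tz": -1, "wx": 0, "wy": 0, "wz": 0}, {"tx": -0.45, "ty": -2.98, "tz": -1, "wx": 0, "wy": 0, "wz": 0}, {"tx": -0.45, "ty": -2.98, "tz": -1, "wx": 0, "wy": 0, "wz": 0}, {"tx": -0.45, "ty": -2.98, "tz": -1, "wx": 0, "wy": 0, "wz": 0}, {"tx": -0.45, "ty": -2.98, "tz": -1, "wx": 0, "wy": 0, "wz": 0}, {"tx": 0, "ty": 0, "tz": 0, "wx": 0, "wy": 0, "wz": 0}, {"tx": 0, "ty": 0, "tz": 0, "wx": 0, "wy": 0, "wz": 0}], "gripper": 6.0}}

```text
time_s: 38.38
ee_pos: [487.3, 4.3, 221.2]
ee_rot: [180.0, -0.0, 10.2]
force: [0.7, 0.3, 0.2]
gripper_width: 60.3
gripper_force: 0.0
```

{"fn": "move_arm", "kwargs": {"plan": [{"tx": 0, "ty": 0, "tz": 0, "wx": 0, "wy": 0, "wz": 0}, {"tx": 0, "ty": 0, "tz": 0, "wx": 0, "wy": 0, "wz": 0}, {"tx": 0, "ty": 0, "tz": 0, "wx": 0, "wy": 0, "wz": 0}]}}

```text
time_s: 38.63
ee_pos: [487.7, 2.4, 220.3]
ee_rot: [-180.0, 0.1, 9.9]
force: [0.3, -0.4, 0.8]
gripper_width: 59.9
gripper_force: 0.0
```

```bash
cat >> h.py <<'E'
def quad(f,k,z):
    "square outline from a blob: lines fitted to its four sides, corners at height z, centre and sizes"
    q=cv2.boxPoints(cv2.minAreaRect(k.astype(np.float32))); L=[]
    for i in range(4):
        a,b=q[i],q[(i+1)%4]; t=(b-a)/np.linalg.norm(b-a); n=np.array([-t[1],t[0]]); d=(k-a)@t/np.linalg.norm(b-a); e=abs((k-a)@n)
        s=k[(e<9)&(d>.08)&(d<.92)]; p=np.array([onz(f,u,v,z)[:2] for u,v in s],np.float32)
        vx,vy,x,y=cv2.fitLine(p,cv2.DIST_HUBER,0,.01,.01).ravel(); L.append((vx,vy,x,y))
    C=[]
    for i in range(4):
        a,b=L[i],L[(i+1)%4]; A=np.array([[a[0],-b[0]],[a[1],-b[1]]]); t=np.linalg.solve(A,[b[2]-a[2],b[3]-a[3]]); C.append([a[2]+t[0]*a[0],a[3]+t[0]*a[1]])
    C=np.array(C); print('corners',C.round(1).tolist(),'centre',C.mean(0).round(1),'sides',[round(float(np.linalg.norm(C[i]-C[i-1])),1) for i in range(4)],'ang',[round(float(np.degrees(np.arctan2(l[1],l[0])))%90,1) for l in L])
E
python3 - <<'E'
from h import *
f=grab('wrist','w16'); go(353,289,101)
b=blobs(f,(100,0,560,260),(100,120,40),(130,255,255),500,True); print(b[0].min(0),b[0].max(0),rect(f,b[0],34)); quad(f,b[0],34)
bars(f,(252,50,385,192))
s=grab('scene','c16'); 
E
```

```text
now [487.8   2.4 220.4] yaw 9.93 wz -1.59 tx 30.7 ty -7.76
[242  38] [400 199] (558.2, 16.0, 183.0, 175.5, 9.8)
corners [[659.7000122070312, -52.70000076293945], [484.5, -85.69999694824219], [455.70001220703125, 85.5], [629.5, 117.0999984741211]] centre [557.3  16.1] sides [172.5, 178.3, 173.6, 176.6] ang [10.1, 10.7, 9.5, 10.3]
bar [282.5  75.5] (605.6, 70.7, 44.4, 17.2, 5.9)
bar [320.5  74. ] (615.2, 25.7, 44.6, 16.6, 13.4)
bar [358.   77.5] (618.9, -19.4, 43.9, 16.5, 9.6)
bar [320.5 123. ] (558.7, 16.3, 43.9, 16.4, 5.6)
```

{"fn": "move_arm", "kwargs": {"plan": [{"tx": 0, "ty": 0, "tz": 0, "wx": 0, "wy": 0, "wz": -0.122}, {"tx": 0, "ty": 0, "tz": 0, "wx": 0, "wy": 0, "wz": -0.122}, {"tx": 0, "ty": 0, "tz": 0, "wx": 0, "wy": 0, "wz": -0.122}, {"tx": 0, "ty": 0, "tz": 0, "wx": 0, "wy": 0, "wz": -0.122}, {"tx": 0, "ty": 0, "tz": 0, "wx": 0, "wy": 0, "wz": -0.122}, {"tx": 0, "ty": 0, "tz": 0, "wx": 0, "wy": 0, "wz": -0.122}, {"tx": 0, "ty": 0, "tz": 0, "wx": 0, "wy": 0, "wz": -0.122}, {"tx": 0, "ty": 0, "tz": 0, "wx": 0, "wy": 0, "wz": -0.122}, {"tx": 0, "ty": 0, "tz": 0, "wx": 0, "wy": 0, "wz": -0.122}, {"tx": 0, "ty": 0, "tz": 0, "wx": 0, "wy": 0, "wz": -0.122}, {"tx": 0, "ty": 0, "tz": 0, "wx": 0, "wy": 0, "wz": -0.122}, {"tx": 0, "ty": 0, "tz": 0, "wx": 0, "wy": 0, "wz": -0.122}]}}

```text
time_s: 39.73
ee_pos: [487.8, 2.7, 220.8]
ee_rot: [-180.0, -0.0, 94.2]
force: [-0.0, 0.3, 0.6]
gripper_width: 59.7
gripper_force: 0.0
```

{"fn": "move_arm", "kwargs": {"plan": [{"tx": 0, "ty": 0, "tz": 0, "wx": 0, "wy": 0, "wz": -0.122}, {"tx": 3.0, "ty": -0.78, "tz": 0, "wx": 0, "wy": 0, "wz": 0}, {"tx": 3.0, "ty": -0.78, "tz": 0, "wx": 0, "wy": 0, "wz": 0}, {"tx": 3.0, "ty": -0.78, "tz": 0, "wx": 0, "wy": 0, "wz": 0}, {"tx": 3.0, "ty": -0.78, "tz": 0, "wx": 0, "wy": 0, "wz": 0}, {"tx": 3.0, "ty": -0.78, "tz": 0, "wx": 0, "wy": 0, "wz": 0}, {"tx": 3.0, "ty": -0.78, "tz": 0, "wx": 0, "wy": 0, "wz": 0}, {"tx": 3.0, "ty": -0.78, "tz": 0, "wx": 0, "wy": 0, "wz": 0}, {"tx": 3.0, "ty": -0.78, "tz": 0, "wx": 0, "wy": 0, "wz": 0}, {"tx": 3.0, "ty": -0.78, "tz": 0, "wx": 0, "wy": 0, "wz": 0}, {"tx": 3.0, "ty": -0.78, "tz": 0, "wx": 0, "wy": 0, "wz": 0}]}}

```text
time_s: 40.65
ee_pos: [354.0, 284.1, 221.0]
ee_rot: [180.0, 0.0, 100.8]
force: [1.5, -0.0, -0.8]
gripper_width: 59.8
gripper_force: 0.0
```

{"fn": "move_arm", "kwargs": {"plan": [{"tx": 0, "ty": 0, "tz": 0, "wx": 0, "wy": 0, "wz": 0}, {"tx": 0, "ty": 0, "tz": 0, "wx": 0, "wy": 0, "wz": 0}, {"tx": 0, "ty": 0, "tz": 0, "wx": 0, "wy": 0, "wz": 0}, {"tx": 0, "ty": 0, "tz": 0, "wx": 0, "wy": 0, "wz": 0}]}}

```text
time_s: 40.98
ee_pos: [355.0, 282.2, 220.9]
ee_rot: [-180.0, 0.0, 100.8]
force: [-0.7, -0.6, -0.4]
gripper_width: 60.6
gripper_force: 0.0
```

```bash
python3 - <<'E'
from h import *
f=grab('wrist','w17'); go(353,289,101)
for l in (120,200): 
  for k in blobs(f,(150,0,520,225),(l,l,l),(255,255,255),500)[:1]: print(k.min(0),k.max(0),rect(f,k,4))
E
```

```text
now [355.  282.2 221. ] yaw 100.78 wz -0.004 tx 0.71 ty -0.07
[150   0] [519 224] (352.4, 356.8, 500.8, 275.8, 10.8)
[240  98] [402 224] (351.8, 301.4, 204.6, 166.9, 10.8)
```

View pics/w17.png

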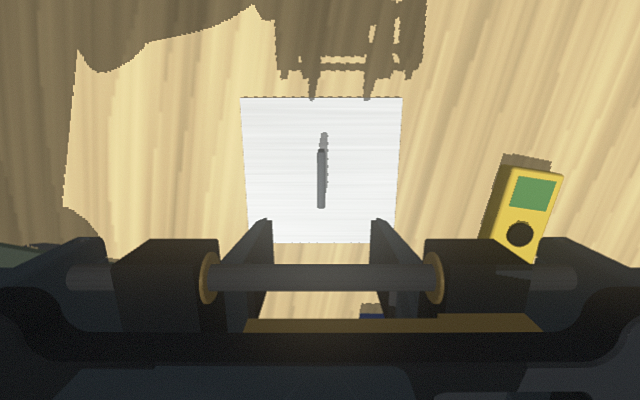

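The cover lies flat from (240,98) to (402,242), with the handle at x≈321, rows 152–208. It has not been knocked and is clear of the meter.

```bash
python3 - <<'E'
from h import *
f=grab('wrist')
C=np.array([onz(f,u,v,4)[:2] for u,v in ((240,98),(402,97.5),(395.5,242.5),(247,242))]); print(C.round(1).tolist(),C.mean(0))
g=cv2.cvtColor(f['color'],cv2.COLOR_RGB2GRAY); print(g[180,308:335],g[143:160,320],g[200:216,321])
a,b=onz(f,321.5,151,44),onz(f,321,208.5,44); m=(a+b)/2; print(m,np.linalg.norm(a-b),np.degrees(np.arctan2(*(a-b)[1::-1])))
go(m[0],m[1],100.8)
E
```

```text
[[237.1, 364.4], [436.2, 402.9], [477.3, 211.9], [269.5, 173.1]] [355.03020401 288.0854    ]
[242 241 241 240 241 241 242 245 232 155 119 126 126 124 125 119 112 132
 205 249 246 242 241 241 240 240 240] [136 139 141 144 151 133  83  85  87 106 122 120 120 121 122 119 123] [126 126 129 127 129 128 123 125 193 247 244 243 241 242 242 241]
[355.1389756  288.00104555  44.        ] 70.39201998767066 100.29377038131898
now [355.  282.2 221.1] yaw 100.77 wz -0.0 tx 0.57 ty 0.12
```

{"fn": "move_arm", "kwargs": {"plan": [{"tx": 0.3, "ty": 0.05, "tz": 3.8, "wx": 0, "wy": 0, "wz": 0}, {"tx": 0.3, "ty": 0, "tz": 3.8, "wx": 0, "wy": 0, "wz": 0}, {"tx": 0, "ty": 0, "tz": 3.8, "wx": 0, "wy": 0, "wz": 0}, {"tx": 0, "ty": 0, "tz": 3.8, "wx": 0, "wy": 0, "wz": 0}, {"tx": 0, "ty": 0, "tz": 2.8, "wx": 0, "wy": 0, "wz": 0}, {"tx": 0, "ty": 0, "tz": 1.4, "wx": 0, "wy": 0, "wz": 0}, {"tx": 0, "ty": 0, "tz": 0.6, "wx": 0, "wy": 0, "wz": 0}, {"tx": 0, "ty": 0, "tz": 0, "wx": 0, "wy": 0, "wz": 0}, {"tx": 0, "ty": 0, "tz": 0, "wx": 0, "wy": 0, "wz": 0}]}}

```text
time_s: 41.83
ee_pos: [354.7, 289.3, 21.7]
ee_rot: [179.9, -0.0, 100.8]
force: [0.4, 0.0, 0.5]
gripper_width: 60.1
gripper_force: 0.0
```

{"fn": "move_arm", "kwargs": {"plan": [{"tx": 0, "ty": 0, "tz": 0, "wx": 0, "wy": 0, "wz": 0}, {"tx": 0, "ty": 0, "tz": 0, "wx": 0, "wy": 0, "wz": 0}, {"tx": 0, "ty": 0, "tz": 0, "wx": 0, "wy": 0, "wz": 0}, {"tx": 0, "ty": 0, "tz": 0, "wx": 0, "wy": 0, "wz": 0}, {"tx": 0, "ty": 0, "tz": 0, "wx": 0, "wy": 0, "wz": 0}, {"tx": 0, "ty": 0, "tz": 0, "wx": 0, "wy": 0, "wz": 0}, {"tx": 0, "ty": 0, "tz": 0, "wx": 0, "wy": 0, "wz": 0}, {"tx": 0, "ty": 0, "tz": 0, "wx": 0, "wy": 0, "wz": 0}, {"tx": 0, "ty": 0, "tz": 0, "wx": 0, "wy": 0, "wz": 0}], "gripper": 0.4, "force": 50}}

```text
time_s: 42.58
ee_pos: [353.6, 289.1, 21.1]
ee_rot: [-180.0, 0.0, 100.9]
force: [-1.6, 0.4, 1.6]
gripper_width: 9.4
gripper_force: 50.0
```

{"fn": "move_arm", "kwargs": {"plan": [{"tx": 0, "ty": 0, "tz": -1, "wx": 0, "wy": 0, "wz": 0}, {"tx": 0, "ty": 0, "tz": -2, "wx": 0, "wy": 0, "wz": 0}, {"tx": 0, "ty": 0, "tz": -2.5, "wx": 0, "wy": 0, "wz": 0}, {"tx": 0, "ty": 0, "tz": -2.5, "wx": 0, "wy": 0, "wz": 0}, {"tx": 0, "ty": 0, "tz": -2, "wx": 0, "wy": 0, "wz": 0}, {"tx": 0, "ty": 0, "tz": 0, "wx": 0, "wy": 0, "wz": 0}, {"tx": 0, "ty": 0, "tz": 0, "wx": 0, "wy": 0, "wz": 0}, {"tx": 0, "ty": 0, "tz": 0, "wx": 0, "wy": 0, "wz": 0}]}}

```text
time_s: 43.25
ee_pos: [352.7, 288.3, 119.5]
ee_rot: [-179.8, 0.1, 100.9]
force: [0.3, 0.0, -4.2]
gripper_width: 9.6
gripper_force: 50.0
```

```bash
python3 - <<'E'
from h import *
s=env.state(); print(s['gripper_width'],s['force'],s['torque'],s['ee_rot']); go(558,16,99.9); go(558,16,s['ee_rot'][2])
f=grab('wrist'); z=s['ee_pos'][2]-20+4
k=blobs(f,(150,0,520,225),(200,200,200),(255,255,255),500)
for q in k[:2]: print(q.min(0),q.max(0),rect(f,q,z))
E
```

```text
9.581664814813967 [ 0.25825195  0.00536932 -4.23736387] [-0.10233935  0.08476919 -0.06818606] [-1.79835984e+02  8.37004216e-02  1.00890504e+02]
now [352.7 288.3 119.5] yaw 100.89 wz 0.017 tx -30.35 ty 15.54
now [352.7 288.3 119.5] yaw 100.89 wz 0.0 tx -30.62 ty 15.01
[153  85] [305 224] (288.7, 328.6, 90.7, 88.3, 10.9)
[351 186] [476 224] (409.3, 320.3, 81.2, 26.3, 10.9)
```

{"fn": "move_arm", "kwargs": {"plan": [{"tx": 0, "ty": 0, "tz": 0, "wx": 0, "wy": 0, "wz": 0.017}, {"tx": -1.5, "ty": 0.77, "tz": 0, "wx": 0, "wy": 0, "wz": 0}, {"tx": -2.8, "ty": 1.44, "tz": 0, "wx": 0, "wy": 0, "wz": 0}, {"tx": -2.95, "ty": 1.51, "tz": 0, "wx": 0, "wy": 0, "wz": 0}, {"tx": -3.0, "ty": 1.54, "tz": 0, "wx": 0, "wy": 0, "wz": 0}, {"tx": -3.0, "ty": 1.54, "tz": 0, "wx": 0, "wy": 0, "wz": 0}, {"tx": -3.0, "ty": 1.54, "tz": 0, "wx": 0, "wy": 0, "wz": 0}, {"tx": -3.0, "ty": 1.54, "tz": 0, "wx": 0, "wy": 0, "wz": 0}, {"tx": -3.0, "ty": 1.54, "tz": 0, "wx": 0, "wy": 0, "wz": 0}, {"tx": -3.0, "ty": 1.54, "tz": 0, "wx": 0, "wy": 0, "wz": 0}, {"tx": -3.0, "ty": 1.54, "tz": 0, "wx": 0, "wy": 0, "wz": 0}, {"tx": -2.0, "ty": 1.0, "tz": 0, "wx": 0, "wy": 0, "wz": 0}]}}

```text
time_s: 44.3
ee_pos: [559.9, 15.2, 119.6]
ee_rot: [-179.9, 0.0, 99.8]
force: [-0.2, 0.5, -3.2]
gripper_width: 9.5
gripper_force: 50.0
```

{"fn": "move_arm", "kwargs": {"plan": [{"tx": 0, "ty": 0, "tz": 0, "wx": 0, "wy": 0, "wz": 0}, {"tx": 0, "ty": 0, "tz": 0, "wx": 0, "wy": 0, "wz": 0}, {"tx": 0, "ty": 0, "tz": 0, "wx": 0, "wy": 0, "wz": 0}, {"tx": 0, "ty": 0, "tz": 0, "wx": 0, "wy": 0, "wz": 0}, {"tx": 0, "ty": 0, "tz": 0, "wx": 0, "wy": 0, "wz": 0}, {"tx": 0, "ty": 0, "tz": 0, "wx": 0, "wy": 0, "wz": 0}]}}

```text
time_s: 44.8
ee_pos: [558.1, 18.7, 121.1]
ee_rot: [-180.0, -0.0, 100.0]
force: [0.0, 0.6, -3.1]
gripper_width: 9.6
gripper_force: 50.0
```

```bash
python3 - <<'E'
from h import *
s=env.state(); print(s['gripper_width'],s['ee_rot'],s['force']); go(558,17,99.9)
E
```

```text
9.64110711836335 [-1.79984536e+02 -1.18865569e-02  9.99775407e+01] [ 0.00428329  0.61997033 -3.10100752]
now [558.1  18.7 121.1] yaw 99.98 wz 0.001 tx -0.16 ty -0.04
```

{"fn": "move_arm", "kwargs": {"plan": [{"tx": -0.15, "ty": 0, "tz": 1.5, "wx": 0, "wy": 0, "wz": 0}, {"tx": 0, "ty": 0, "tz": 2, "wx": 0, "wy": 0, "wz": 0}, {"tx": 0, "ty": 0, "tz": 1.5, "wx": 0, "wy": 0, "wz": 0}, {"tx": 0, "ty": 0, "tz": 1.0, "wx": 0, "wy": 0, "wz": 0}, {"tx": 0, "ty": 0, "tz": 0, "wx": 0, "wy": 0, "wz": 0}, {"tx": 0, "ty": 0, "tz": 0, "wx": 0, "wy": 0, "wz": 0}, {"tx": 0, "ty": 0, "tz": 0.2, "wx": 0, "wy": 0, "wz": 0}, {"tx": 0, "ty": 0, "tz": 0.2, "wx": 0, "wy": 0, "wz": 0}, {"tx": 0, "ty": 0, "tz": 0, "wx": 0, "wy": 0, "wz": 0}, {"tx": 0, "ty": 0, "tz": 0, "wx": 0, "wy": 0, "wz": 0}, {"tx": 0, "ty": 0, "tz": 0, "wx": 0, "wy": 0, "wz": 0}]}}

```text
time_s: 45.72
ee_pos: [559.1, 16.3, 57.5]
ee_rot: [180.0, 0.0, 99.9]
force: [0.2, -0.3, -2.3]
gripper_width: 9.9
gripper_force: 50.0
```

{"fn": "move_arm", "kwargs": {"plan": [{"tx": 0, "ty": 0, "tz": 0.1, "wx": 0, "wy": 0, "wz": 0}, {"tx": 0, "ty": 0, "tz": 0.1, "wx": 0, "wy": 0, "wz": 0}, {"tx": 0, "ty": 0, "tz": 0, "wx": 0, "wy": 0, "wz": 0}, {"tx": 0, "ty": 0, "tz": 0, "wx": 0, "wy": 0, "wz": 0}, {"tx": 0, "ty": 0, "tz": 0, "wx": 0, "wy": 0, "wz": 0}]}}

```text
time_s: 46.13
ee_pos: [559.0, 16.4, 55.2]
ee_rot: [180.0, 0.0, 99.9]
force: [-0.1, 0.7, -3.4]
gripper_width: 9.9
gripper_force: 50.0
```

{"fn": "move_arm", "kwargs": {"plan": [{"tx": 0, "ty": 0, "tz": 0, "wx": 0, "wy": 0, "wz": 0}, {"tx": 0, "ty": 0, "tz": 0, "wx": 0, "wy": 0, "wz": 0}, {"tx": 0, "ty": 0, "tz": 0, "wx": 0, "wy": 0, "wz": 0}, {"tx": 0, "ty": 0, "tz": 0, "wx": 0, "wy": 0, "wz": 0}, {"tx": 0, "ty": 0, "tz": 0, "wx": 0, "wy": 0, "wz": 0}, {"tx": 0, "ty": 0, "tz": -2, "wx": 0, "wy": 0, "wz": 0}, {"tx": 0, "ty": 0, "tz": -3, "wx": 0, "wy": 0, "wz": 0}, {"tx": 0, "ty": 0, "tz": -4, "wx": 0, "wy": 0, "wz": 0}, {"tx": -0.7, "ty": 0, "tz": -4, "wx": 0, "wy": 0, "wz": 0}, {"tx": -1.5, "ty": 0, "tz": -4, "wx": 0, "wy": 0, "wz": 0}, {"tx": -2, "ty": 0, "tz": 0, "wx": 0, "wy": 0, "wz": 0}, {"tx": -2, "ty": 0, "tz": 0, "wx": 0, "wy": 0, "wz": 0}], "gripper": 5.0}}

```text
time_s: 47.13
ee_pos: [571.1, -44.8, 227.8]
ee_rot: [179.6, 0.1, 100.0]
force: [0.1, -0.1, -1.3]
gripper_width: 50.0
gripper_force: 0.0
```

{"fn": "move_arm", "kwargs": {"plan": [{"tx": 0, "ty": 0, "tz": 0, "wx": 0, "wy": 0, "wz": 0}, {"tx": 0, "ty": 0, "tz": 0, "wx": 0, "wy": 0, "wz": 0}, {"tx": 0, "ty": 0, "tz": 0, "wx": 0, "wy": 0, "wz": 0}, {"tx": 0, "ty": 0, "tz": 0, "wx": 0, "wy": 0, "wz": 0}]}}

```text
time_s: 47.47
ee_pos: [569.1, -43.5, 223.6]
ee_rot: [-179.9, -0.0, 99.9]
force: [-0.1, -0.3, -1.4]
gripper_width: 50.3
gripper_force: 0.0
```

```bash
python3 - <<'E'
from h import *
f=grab('wrist','w18'); s=grab('side','s18')
print(env.state()['ee_pos'])
for k in blobs(f,(150,0,520,235),(200,200,200),(255,255,255),500)[:2]: print(k.min(0),k.max(0),rect(f,k,38))
b=blobs(f,(150,0,520,235),(100,120,40),(130,255,255),10,True)
for k in b: print('blue',k.min(0),k.max(0))
o=np.zeros((400,800,3),np.uint8); a=f['color'][:270,150:500,::-1]; o[:270,:350]=a; c=s['color'][130:380,230:450,::-1]; c=cv2.resize(c,None,fx=1.6,fy=1.6); o[:400,360:360+352]=c; cv2.imwrite('pics/z18.png',o)
E
```

```text
[569.21024417 -43.49699476 223.73168125]
[230  45] [410 213] (560.2, 14.9, 204.5, 194.2, 9.8)
```

View pics/z18.png

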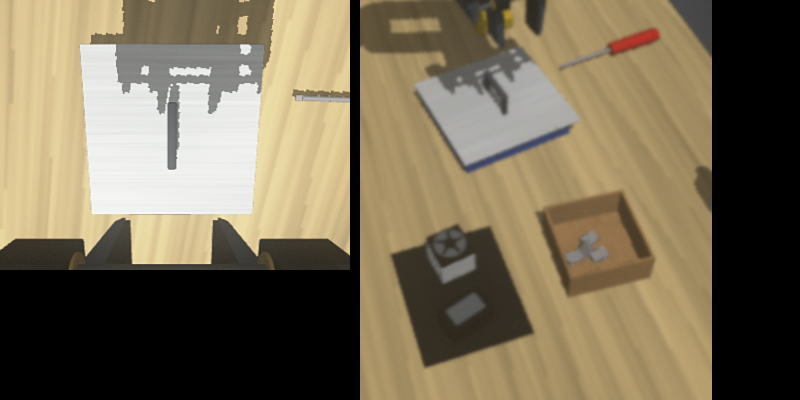

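The final view shows the cover square on the tray: centre (560,15) and yaw 9.8°, against the tray's (558,16) and 9.8°. The fan and brick are on the mat, and all three culls are in the box. Handing in.

```bash
python3 -c "
from workcell import env
print(env.job_done())"
```

```text
the job is handed in; nothing more can be done
None
```

The job is handed in: the fan and brick stand on the mat, the bent bar and two short bars are in the scrap box, four straight bars remain in the tray, and the cover is back on the tray, square to it and within about 3 mm of centre. The meter was not touched.

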